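# Weigh the screw canister on the beam balance

### The job

Weigh the screw canister: hang it by its crossbar in the fork of the beam balance, then gently nudge the brass poise along the beam by its tab, without pinching it, until the beam stays level by itself with its pointer at the red mark. The pivot is delicate, so use only a few newtons on the beam, the poise and the hung canister; leave the other parts where they lie and finish with the arm clear.

Things in the scene. Friction and masses are not known exactly. Their poses are not given: they have to be found in the camera images.
- stand: Grey stand of the beam balance, fixed: base plate 120 x 140 x 14 mm, two cheeks up to 185 mm high. Origin: centre of the base's underside, right below the pivot. Its y axis runs along the beam towards the fork (load) end; z up. The pivot axis lies 170 mm above the origin, along the stand's x.
- beam (a joint): Tilt of the aluminium beam (8 mm wide, 14 mm high) about its pivot, rad: 0 level, positive = fork end up, poise end down. Swings between stops at -0.12 and +0.12, settles in about 1 s. It is mildly self-righting: near balance, moving the poise out by 1 mm raises the resting tilt by about 0.0067 rad; farther than about 18 mm from balance the beam lies on a stop.
- poise (a joint): Slide of the poise along the beam, m: 0 = innermost (its centre 30 mm from the pivot), growing outward, away from the fork, to 0.135. It stays where left; about 2 N along the beam moves it. Pushing its tab also tips the beam, so the tilt tells the balance only when nothing touches the poise. Balance always lies farther out than where the poise starts, within its travel.
- poise_tab (a point): Top centre of the poise's black upright tab: 12 mm thick along the beam, 22 mm wide across, 59 mm high above the brass block. Block 24 mm along the beam, 28 mm across, its top 16 mm above the beam's centre line; the tab's top is 75 mm above that line. Poise 0.20 kg.
- fork (a point): Fork seat, 100 mm from the pivot: where the crossbar's axis lies when seated in the two V notches (28 mm wide at the lips, lips 8 mm above this point). Two 6 mm prongs along the beam, 22 mm clear between, open at the outer end, undersides 12 mm below this point; the root closes the gap 25 mm inward. The neck enters from the open end, canister hanging below.
- beam_tip (a point): End of the beam on its centre line, 195 mm from the pivot, opposite the fork; a black pointer sits here.
- canister: Closed steel canister, blue band, upright; weight unknown, 0.16 to 0.29 kg. Body 50 mm diameter, 50 mm high; above it a neck rod of 8 mm diameter, a crossbar (8 mm diameter, 56 mm long, along the canister's x, its axis 110 mm above the bottom) and a red knob. Origin: centre of the bottom; z up.
- canister_bar (a point): Middle of the canister's crossbar.
- canister_knob (a point): Centre of the red upright knob: cylinder of 16 mm diameter, 40 mm high, 120 to 160 mm above the canister's bottom. Grasp it here.
- circuit_board: Green circuit board 55 x 80 x 4 mm lying flat, loose; leave alone. Origin: centre of underside.
- tweezers_block: Chrome tweezers holder block 40 x 70 x 30 mm, loose; leave alone. Origin: centre of underside.
- rocker_switch: Black rocker switch 20 x 30 x 19 mm, loose; leave alone. Origin: centre of underside.
- standoff: White nylon standoff 18 mm diameter, 22 mm high, standing, loose; leave alone. Origin: centre of underside.
- level_mark (a point): Red mark, 10 mm high, on a white plate at the far end from the fork, 202 mm from the pivot, at pivot height, 15 mm to the stand's -x side of the beam's centre plane. The beam is level when its black pointer stands at this mark. Point: centre of the mark.
Not all that is in view belongs to the job. Several things have the shape of the canister; the one meant has the colours described above.

How it is judged:
On the way, in this order (a step that is already met when the one before it is completed fails the run):
1. the canister hangs in the fork, let go, its crossbar seated in the notches (distance between canister_bar and fork below 0.008 m and height (world z) of canister above 0.025 m and contact force between canister and beam above 0.7 N and contact force between canister and the arm below 0.1 N and contact force between canister and the fingers below 0.1 N), for 0.4 s.
2. the beam stays level by itself, nothing touching it (value of joint beam between -0.025 and 0.025 rad and velocity of joint beam between -0.05 and 0.05 rad/s and contact force between stand and the fingers below 0.1 N and distance between canister_bar and fork below 0.008 m), for 0.5 s.
At the end, for the whole second after the job is handed in: The canister hangs by its crossbar in the fork's notches (within 8 mm of the seat), upright within 0.3 rad and at rest; the beam rests level within 0.025 rad (pointer within 5 mm of the mark's centre) (distance between canister_bar and fork below 0.008 m and height (world z) of canister above 0.025 m and angle between canister's own z axis and vertical below 0.3 rad and value of joint beam between -0.025 and 0.025 rad and velocity of joint beam between -0.05 and 0.05 rad/s and linear speed of canister below 0.03 m/s); the robot touches nothing.
It fails at once if the fingers push or pinch the beam or poise with more than 12 N (contact force between beam and the fingers above 12 N).
It fails at once if the rest of the arm presses on the balance (contact force between stand and the arm above 12 N).
It fails at once if the canister is pressed on the beam with more than 25 N (contact force between canister and beam above 25 N).
It fails at once if a bystander is moved by more than 15 mm (distance of any of circuit_board, tweezers_block, rocker_switch, standoff from where it was at the start of the episode above 0.015 m).
It also fails if it takes over 67 s, if anything falls off the work surface, if the arm or the gripper's body presses on something with over 40 N, if the wrist force passes 120 N, or if a joint passes its speed limit or range.

### The arm

A 6-joint arm with a two-finger parallel gripper is mounted at the origin on the work surface. World frame = base frame: x ahead of the robot, y to its left, z up, the work surface at z = 0. Lengths are in m, angles in rad, forces in N, time in s.
With the tool pointing down it reaches from about 0.325 to 0.775 m from the base axis. Payload 5.5 kg.
Tool frame: the origin (TCP) lies between the finger pads; the fingertips stand arm.finger_overhang ahead of it and the grasp point (between the pads) lies 8 mm behind it (arm.finger_overhang is the distance from the TCP to the fingertips, in m); z points along the fingers, y is the direction in which the jaws open and shut (so a half turn about z gives the same grasp; the last joint's range is limited). The gripper opens to 88 mm and grips with 3 to 60 N. Pads are 20 mm wide; open, the fingers measure 115 mm over their backs; the gripper's body (75 mm by 178 mm) begins 61 mm behind the grasp point.
Start: joints at [-1.247, 0.091, 1.231, -0, 1.82, -0.057], TCP at [0.223, -0.557, 0.2] pointing down, gripper open.
Joint ranges: [-2.87, 2.87], [-0.86, 2.18], [0.17, 2.46], [-1.51, 4.65], [0.06, 2.69], [-2.65, 2.65]. Speed limits (rad/s): [2.57, 2.57, 3.01, 3.14, 3.14, 3.14].

### API

Orientations are given as a unit quaternion [w, x, y, z].
In Python, from bench import sensors, imaging, workorder, arm gives the robot as it stands. The module is installed in compiled form; this text tells all that it offers.
- The arm moves only by the tool apply_moves, never from a script. Its arguments are lists of equal length, an entry for each row: "offset": the shift along the tool's x, y, z in m, a list of three; "rotation": the turn, a rotation vector about the tool's x, y, z in rad, a list of three. In form: {"offset": [[dx, dy, dz], ...], "rotation": [[rx, ry, rz], ...]}. A call has 1 to 20 rows; each row is the pose to reach, as a shift and turn from the pose commanded when the call began, along the tool's axes at that moment; what a row does not reach only later rows make up. A row lasts 1/12 s, in which the tool goes at most 41.7 mm and 7.16 degrees, less where a joint would pass 70% of its speed; a pose out of reach is approached as far as the arm can. A call with a gripper value outside its range is refused whole. "grip" is the opening in per cent of the stroke, from 0 (shut) to 100 (fully open), set as the call begins (left out, the last holds). The fingers move at their own pace and stop on an object; the grip force is fixed at half the most. Time passes only in rows, so rows that repeat a pose let the fingers close. It gives the time, the measured TCP pose, the force and the opening at its end, in the units of the state.
- sensors.read_state(): the state, without advancing time (a new reading comes with each control period).
- imaging.camera(name): name is "side" or "top"; returns the picture (400x640x3 uint8, red, green, blue); there is no depth.
- imaging.calibration(name): a dict with "fovy" (degrees; the focal length in pixels is half the picture's height over the tangent of half this angle, whatever the lens; pixels are square), "cx", "cy" (the principal point, pixels), "k1" (the pictures are not rectified: a ray, as slopes to the right and down, at radius r is drawn at 1 + k1 r^2 times it, then the intrinsics apply), "origin" and "orientation" of the camera in the world. Camera axes: x right, y down, z forward; pixel columns grow to the right and rows downward; lengths in m; the calibration is good to about 2 mm. A picture is of the moment at which its call begins. calibration takes no time and is no camera call.
- workorder.hand_in(): hands the job in, once; it reports no verdict.
The state is a dict: "clock": time; "joint_positions": joint angles; "joint_velocities": joint speeds; "tau": joint torques, N m; "position": TCP position; "orientation": TCP orientation; "wrist_force": force on the tool from outside, world axes, zero at the start; "wrist_torque": the same for the moment, N m; "gripper_width": finger opening in m.
Only numpy, scipy, OpenCV 4.12 (cv2) and the standard library are available. Lean on these libraries where they do the work, as an engineer would, in place of code of your own. Each camera call takes 0.05 s, during which the arm holds its last target.

## Working session

There is one attempt and no reset: what is moved stays moved. The work goes in short steps, Python scripts to look and compute and a tool call to move; the robot and the scene stay as the last step left them, time stands still between calls to the robot, and variables do not carry over. Pictures are saved under pics/ and viewed, and the job is handed in when it is done.

Besides the shell and the picture viewer there is one more tool, called as name(argument=value, ...) on one line, values as JSON. apply_moves: Moves the arm, as the interface text tells. Its arguments: {"type":"object","properties":{"offset":{"type":"array","items":{"type":"array","items":{"type":"number"}}},"rotation":{"type":"array","items":{"type":"array","items":{"type":"number"}}},"grip":{"type":"number"}},"required":["offset","rotation"]}

```bash
mkdir -p pics; cat > h.py <<'E'
import numpy as np, cv2
from bench import sensors, imaging, workorder, arm
from scipy.spatial.transform import Rotation as R
def q2R(q): return R.from_quat([q[1],q[2],q[3],q[0]]).as_matrix()
def K(n):
    c=imaging.calibration(n); f=200/np.tan(np.radians(c['fovy'])/2); return c,f
def ray(n,u,v):
    c,f=K(n); k=np.array([[f,0,c['cx']],[0,f,c['cy']],[0,0,1]])
    xd=np.array([(u-c['cx'])/f,(v-c['cy'])/f]); x=xd.copy()
    for _ in range(50): x=xd/(1+c['k1']*(x@x))
    d=q2R(c['orientation'])@np.array([x[0],x[1],1]); return np.array(c['origin']),d/np.linalg.norm(d)
def onz(n,u,v,z):
    o,d=ray(n,u,v); return o+d*(z-o[2])/d[2]
def proj(n,p):
    c,f=K(n); x=q2R(c['orientation']).T@(np.array(p)-np.array(c['origin'])); x=x[:2]/x[2]
    x=x*(1+c['k1']*(x@x)); return np.array([f*x[0]+c['cx'],f*x[1]+c['cy']])
def tri(uv1,uv2):
    o1,d1=ray('side',*uv1); o2,d2=ray('top',*uv2)
    t=np.linalg.lstsq(np.stack([d1,-d2],1),o2-o1,rcond=None)[0]
    a=o1+t[0]*d1;b=o2+t[1]*d2; return (a+b)/2,np.linalg.norm(a-b)
def snap(n,name):
    im=imaging.camera(n); cv2.imwrite('pics/%s.png'%name,im[:,:,::-1]); return im
E
python3 - <<'E'
from h import *
np.set_printoptions(precision=4,suppress=True)
for n in('side','top'): snap(n,n+'0'); print(imaging.calibration(n))
print(sensors.read_state(), arm.finger_overhang)
E
```

```text
{'fovy': 44.14537160903551, 'cx': 323.8910571545672, 'cy': 193.13836745889355, 'k1': -0.050015123805965185, 'origin': array([0.0077, 0.7209, 0.8376]), 'orientation': array([ 0.1461, -0.2782,  0.8565, -0.4094])}
{'fovy': 53.97085505435385, 'cx': 321.50609047947944, 'cy': 202.58444013136537, 'k1': 0.02649213854834863, 'origin': array([0.3076, 0.0442, 1.1776]), 'orientation': array([ 0.0681, -0.704 ,  0.7042, -0.0621])}
{'clock': 0.1, 'joint_positions': array([-1.2467,  0.0918,  1.2318, -0.0001,  1.8198, -0.0567]), 'joint_velocities': array([-0.0009, -0.002 , -0.0018, -0.0009,  0.0006,  0.0019]), 'tau': array([  0.0012, -44.7858, -40.7569,   0.07  ,   0.0284,  -0.0001]), 'position': array([ 0.2229, -0.5567,  0.1986]), 'orientation': array([-0.0009,  0.9819,  0.1893, -0.0001]), 'wrist_force': array([0.4094, 0.6764, 0.0623]), 'wrist_torque': array([ 0.0664, -0.0288,  0.0058]), 'gripper_width': 0.08781046279440097} 0.011
```

View pics/side0.png

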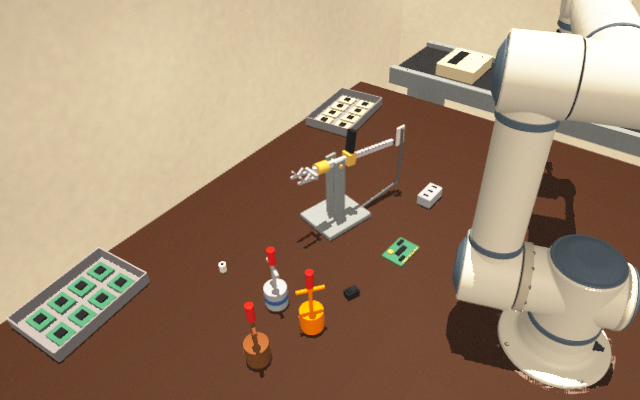

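View pics/top0.png

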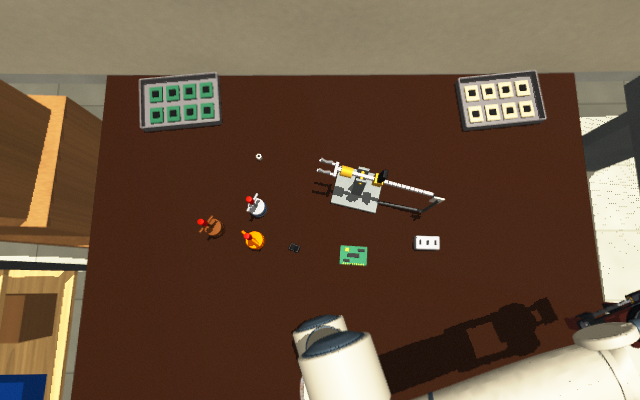

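The side view shows the blue-band canister at about (275,292), with orange and brown decoys, the balance with its fork at about (305,175), and the mark plate at (400,135). In the top view the canister is at (257,207), the fork at (325,165) and the plate at (437,198). I'll zoom in next.

```bash
python3 - <<'E'
import cv2
s=cv2.imread('pics/side0.png');t=cv2.imread('pics/top0.png')
cv2.imwrite('pics/s0z.png',cv2.resize(s[110:250,280:420],None,fx=4.2,fy=4.2,interpolation=cv2.INTER_CUBIC))
cv2.imwrite('pics/t0z.png',cv2.resize(t[140:230,300:460],None,fx=5,fy=5,interpolation=cv2.INTER_CUBIC))
cv2.imwrite('pics/c0z.png',cv2.hconcat([cv2.resize(s[230:330,230:330],(400,400),interpolation=cv2.INTER_CUBIC),cv2.resize(t[180:230,230:280],(400,400),interpolation=cv2.INTER_CUBIC)]))
E
```

```text
(no output)
```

View pics/s0z.png

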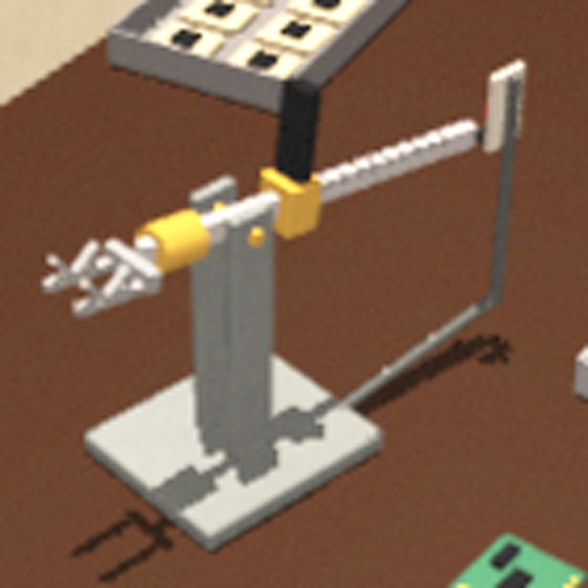

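View pics/t0z.png

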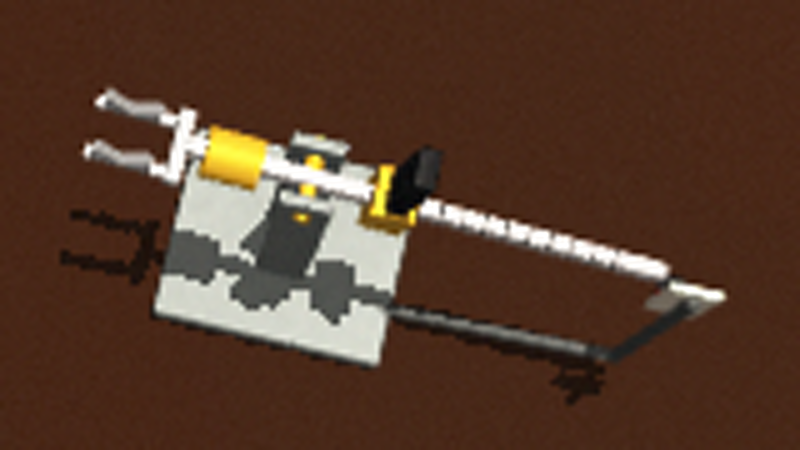

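View pics/c0z.png

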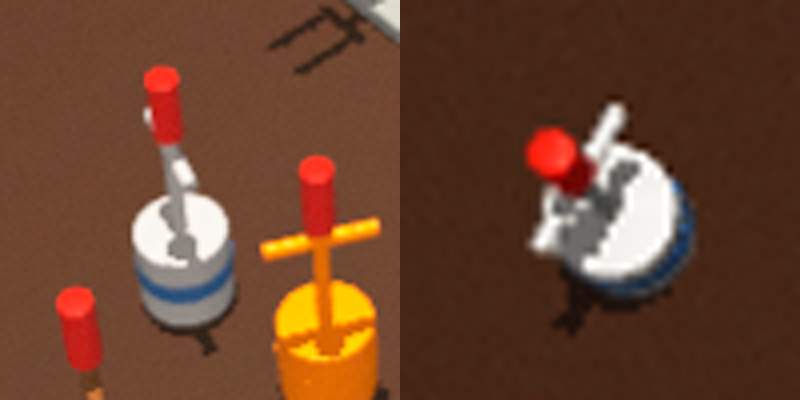

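```bash
python3 - <<'E'
from h import *
np.set_printoptions(precision=4,suppress=True)
S=lambda x,y:((x+.5)/4.2+280-.5,(y+.5)/4.2+110-.5)
T=lambda x,y:((x+.5)/5+300-.5,(y+.5)/5+140-.5)
# base corners z=.014
A=onz('side',*S(87,437),.014);B=onz('side',*S(212,540),.014);C=onz('side',*S(381,433),.014)
print('side corners',A,B,C,np.linalg.norm(B-A),np.linalg.norm(C-B),'centre',(A+C)/2)
D=onz('top',*T(155,312),.014);E=onz('top',*T(380,361),.014);
print('top corners',D,E,np.linalg.norm(D-E))
# fork prong tips/others
for n,a,b in [('plate top',(524,64),(722,297)),('beam tip',(474,131),(668,270)),('bolt near',(256,237),(302,217)),
 ('fork corner near',(152,283),(177,180)),('fork corner far',(115,243),(187,112)),('tip near',(80,308),(90,150)),('tip far',(47,284),(103,98)),('tabtop',(301,85),(432,155))]:
  print(n,tri(S(*a),T(*b)))
# knob
for n in('side','top'):
  im=cv2.imread(f'pics/{n}0.png'); h=cv2.cvtColor(im,cv2.COLOR_BGR2HSV)
  m=(((h[...,0]<6)|(h[...,0]>174))&(h[...,1]>190)&(h[...,2]>110)).astype(np.uint8)
  k,l,st,ce=cv2.connectedComponentsWithStats(m)
  for i in range(1,k):
    if st[i,4]>8: print(n,st[i],ce[i])
E
```

```text
side corners [0.6399 0.002  0.014 ] [0.5246 0.0312 0.014 ] [ 0.4959 -0.1038  0.014 ] 0.11891637229239237 0.1379623658983552 centre [ 0.5679 -0.0509  0.014 ]
top corners [0.5265 0.0268 0.014 ] [ 0.4964 -0.1078  0.014 ] 0.13795399828391688
plate top (array([ 0.4997, -0.2577,  0.1958]), np.float64(8.50968848147187e-05))
beam tip (array([ 0.5238, -0.2453,  0.1461]), np.float64(0.0005826839592349769))
bolt near (array([ 0.5483, -0.048 ,  0.1707]), np.float64(0.001351703394702434))
fork corner near (array([0.5695, 0.018 , 0.1699]), np.float64(0.0031666521661176876))
fork corner far (array([0.6019, 0.0118, 0.1802]), np.float64(0.0009883628629227268))
tip near (array([0.5837, 0.0635, 0.1754]), np.float64(0.0012996196026829388))
tip far (array([0.6122, 0.0566, 0.1749]), np.float64(0.0010994531309863854))
tabtop (array([ 0.5624, -0.1079,  0.2345]), np.float64(0.0032346547589844512))
side [266 246  10  20 142] [270.7183 255.5211]
side [305 269   9  20 158] [308.8861 278.2848]
side [244 302  12  21 182] [249.5769 311.544 ]
top [246 196   8   8  41] [249.0732 199.1463]
top [197 218  10   7  47] [201.0851 221.2979]
top [243 233   9   7  38] [247.0526 235.9474]
```

```bash
python3 - <<'E'
from h import *
np.set_printoptions(precision=4,suppress=True)
for s,t in [((270.7,255.5),(249.1,199.1)),((308.9,278.3),(247.05,235.95)),((249.6,311.5),(201.1,221.3))]:
  print('knob',tri(s,t), onz('side',*s,.14), onz('top',*t,.148))
p=onz('top',257.0,193.9,.11);q=onz('top',247.7,210.4,.11);print('bar top',p,q,np.linalg.norm(p-q),(p+q)/2,np.arctan2(*(p-q)[1::-1]))
# side bar ends: zoom4 offset 230
a=onz('side',230+150/4,230+117/4,.11);b=onz('side',230+186/4,230+172/4,.11);print('bar side',a,b,np.linalg.norm(a-b),(a+b)/2,np.arctan2(*(a-b)[1::-1]))
# body top centre
print('bodytop side',onz('side',230+181/4,230+232/4,.05),'top',onz('top',230+(608-400)/8,180+212/8,.05))
for n,u,v in [('standoff',222,267),('switch',351,293)]: print(n,onz('side',u,v,.01))
E
```

```text
knob (array([0.5097, 0.2471, 0.1441]), np.float64(0.0011158572742936577)) [0.5121 0.2441 0.14  ] [0.5094 0.2466 0.148 ]
knob (array([0.4116, 0.2496, 0.1438]), np.float64(0.000765084242568683)) [0.4141 0.2472 0.14  ] [0.4108 0.2486 0.148 ]
knob (array([0.4494, 0.3718, 0.1448]), np.float64(0.0019010480445604515)) [0.4515 0.3691 0.14  ] [0.4498 0.3713 0.148 ]
bar top [0.5316 0.2326 0.11  ] [0.4851 0.2568 0.11  ] 0.0523697425764276 [0.5083 0.2447 0.11  ] -0.48072228086067453
bar side [0.532  0.2354 0.11  ] [0.4924 0.2532 0.11  ] 0.04344765067677503 [0.5122 0.2443 0.11  ] -0.42141685905199355
bodytop side [0.5071 0.2478 0.05  ] top [0.5066 0.245  0.05  ]
standoff [0.673 0.248 0.01 ]
switch [0.3902 0.1394 0.01  ]
```

```bash
cat >> h.py <<'E'
def go(p,jaw_yaw=None):
    s=sensors.read_state(); M=q2R(s['orientation']); off=M.T@(np.array(p)-s['position'])
    rv=np.zeros(3)
    if jaw_yaw is not None:
        y=jaw_yaw; Y=np.array([np.cos(y),np.sin(y),0]); Z=np.array([0,0,-1.]); X=np.cross(Y,Z)
        rv=R.from_matrix(M.T@np.stack([X,Y,Z],1)).as_rotvec()
    print('off',off.round(4),'rot',rv.round(4))
E
python3 - <<'E'
from h import *
go([.51,.246,.25],-.47); go([.51,.246,.137],-.47)
E
```

```text
off [ 0.5649 -0.6386 -0.0502] rot [-1.7e-03 -7.0e-04 -7.2e-01]
off [ 0.5649 -0.6384  0.0628] rot [-1.7e-03 -7.0e-04 -7.2e-01]
```

apply_moves(offset=[[0.565,-0.638,-0.052],[0.565,-0.638,-0.052],[0.565,-0.638,-0.052],[0.565,-0.638,-0.052],[0.565,-0.638,-0.052],[0.565,-0.638,-0.052],[0.565,-0.638,-0.052],[0.565,-0.638,-0.052],[0.565,-0.638,-0.052],[0.565,-0.638,-0.052],[0.565,-0.638,-0.052],[0.565,-0.638,-0.052],[0.565,-0.638,-0.052],[0.565,-0.638,-0.052],[0.565,-0.638,-0.052],[0.565,-0.638,-0.052],[0.565,-0.638,-0.052],[0.565,-0.638,-0.052],[0.565,-0.638,-0.052],[0.565,-0.638,-0.052]], rotation=[[0,0,-0.72],[0,0,-0.72],[0,0,-0.72],[0,0,-0.72],[0,0,-0.72],[0,0,-0.72],[0,0,-0.72],[0,0,-0.72],[0,0,-0.72],[0,0,-0.72],[0,0,-0.72],[0,0,-0.72],[0,0,-0.72],[0,0,-0.72],[0,0,-0.72],[0,0,-0.72],[0,0,-0.72],[0,0,-0.72],[0,0,-0.72],[0,0,-0.72]], grip=100)

```text
clock: 1.77
position: [0.5036, 0.2282, 0.25]
orientation: [0.0, 0.852, 0.523, -0.0]
wrist_force: [0.0, -0.3, 0.6]
gripper_width: 0.0876
```

```bash
python3 - <<'E'
from h import *
s=sensors.read_state();print(s['position'],s['clock'],s['joint_positions'])
go([.51,.246,.25],-.47); go([.51,.246,.137],-.47)
E
```

```text
[0.50360033 0.22824692 0.24997177] 1.7667 [ 3.64099025e-01 -1.92237520e-02  1.25416121e+00 -1.47048961e-04
  1.90719770e+00  8.33675800e-01]
off [ 0.0187 -0.0023 -0.    ] rot [-0.0003  0.0005  0.0004]
off [ 0.0188 -0.0023  0.113 ] rot [-0.0003  0.0005  0.0004]
```

apply_moves(offset=[[0.019,-0.002,0],[0.019,-0.002,0],[0.019,-0.002,0],[0.019,-0.002,0.01]], rotation=[[0,0,0],[0,0,0],[0,0,0],[0,0,0]])

```text
clock: 2.1
position: [0.5107, 0.2433, 0.242]
orientation: [0.0, 0.852, 0.523, 0.001]
wrist_force: [-0.5, -0.5, 0.7]
gripper_width: 0.088
```

```bash
python3 - <<'E'
from h import *
s=sensors.read_state();print(s['position'],s['clock'])
go([.51,.246,.137],-.47)
a=snap('side','s1');b=snap('top','t1')
import cv2
cv2.imwrite('pics/z1.png',cv2.hconcat([cv2.resize(cv2.imread('pics/s1.png')[200:320,210:330],(400,400),interpolation=cv2.INTER_CUBIC),cv2.resize(cv2.imread('pics/t1.png')[150:250,200:300],(400,400),interpolation=cv2.INTER_CUBIC)]))
E
```

```text
[0.51073132 0.24333744 0.24200505] 2.1
off [ 0.0019 -0.0021  0.105 ] rot [ 0.0021 -0.0018 -0.0004]
```

View pics/z1.png

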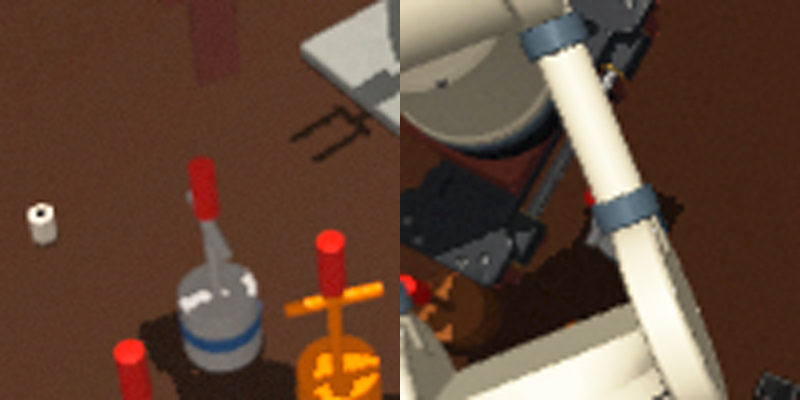

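View pics/s1.png

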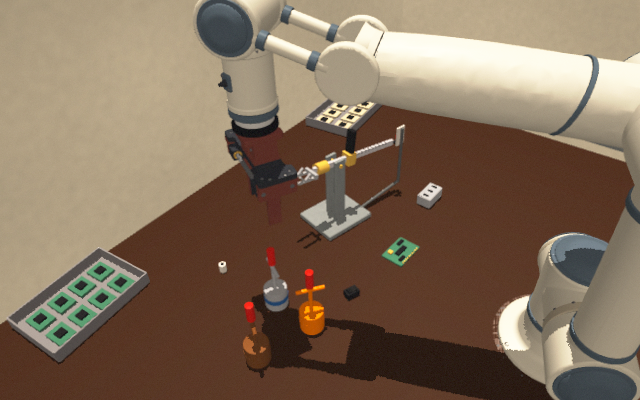

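```bash
python3 - <<'E'
from h import *
s=sensors.read_state();print(proj('side',s['position']),proj('top',s['position']), s['clock'],s['position'])
E
```

```text
[267.39953003 217.82858845] [243.78374428 191.79741736] 2.2 [0.50983609 0.24239402 0.23871654]
```

apply_moves(offset=[[0.002,-0.001,0.0],[0.002,-0.001,0.03],[0.002,-0.001,0.06],[0.002,-0.001,0.08],[0.002,-0.001,0.095],[0.002,-0.001,0.102],[0.002,-0.001,0.102],[0.002,-0.001,0.102]], rotation=[[0,0,0],[0,0,0],[0,0,0],[0,0,0],[0,0,0],[0,0,0],[0,0,0],[0,0,0]])

```text
clock: 2.87
position: [0.5105, 0.2458, 0.1393]
orientation: [0.0, 0.852, 0.523, 0.0]
wrist_force: [-0.6, -1.1, 0.4]
gripper_width: 0.0879
```

```bash
python3 - <<'E'
from h import *
s=sensors.read_state();print(s['position'],s['clock'],s['wrist_force'])
snap('side','s2')
cv2.imwrite('pics/z2.png',cv2.resize(cv2.imread('pics/s2.png')[180:330,200:350],(600,600),interpolation=cv2.INTER_CUBIC))
E
```

```text
[0.51051727 0.24576224 0.13927511] 2.8667 [-0.55472552 -1.0764723   0.41560333]
```

View pics/z2.png

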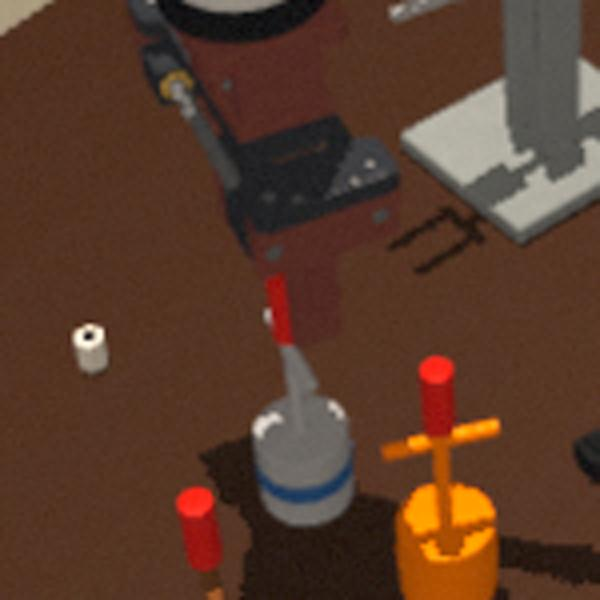

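```bash
python3 - <<'E'
from h import *
s=sensors.read_state();p=s['position'];M=q2R(s['orientation'])
for k in(-.051,0,.051):
  a=p+M[:,1]*k; print(k,a,[(proj('side',a+M[:,2]*z)-[200,180])*4 for z in(-.02,.011)])
  print(((proj('top',a))))
print([(proj('side',[.51,.246,z])-[200,180])*4 for z in (.12,.16)])
snap('top','t2')
cv2.imwrite('pics/z2.png',cv2.resize(cv2.imread('pics/t2.png')[150:250,200:300],(600,600),interpolation=cv2.INTER_CUBIC))
E
```

```text
-0.051 [0.46546621 0.26913725 0.13998838] [array([318.44679531, 345.01165096]), array([323.45074268, 389.73075595])]
[240.67138039 215.82221535]
0 [0.51092405 0.24601627 0.14006504] [array([278.32274766, 276.22887288]), array([283.93237094, 320.7133642 ])]
[249.89891097 199.11218572]
0.051 [0.55638188 0.2228953  0.1401417 ] [array([241.1303035 , 212.38431894]), array([247.23993681, 256.53781184])]
[258.97444723 182.66119487]
[array([287.03759827, 334.1690757 ]), array([279.69285357, 277.07401209])]
```

View pics/z2.png

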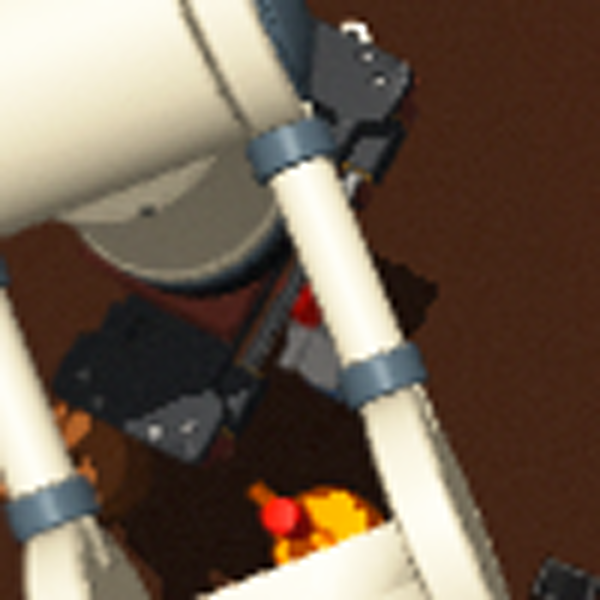

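```bash
python3 - <<'E'
import cv2,numpy as np
im=cv2.imread('pics/s2.png')[215:300,230:315].astype(float)
g=np.clip(255*(im/200)**.5,0,255).astype(np.uint8)
cv2.imwrite('pics/z2b.png',cv2.resize(g,(595,595),interpolation=cv2.INTER_CUBIC))
E
```

```text
(no output)
```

View pics/z2b.png

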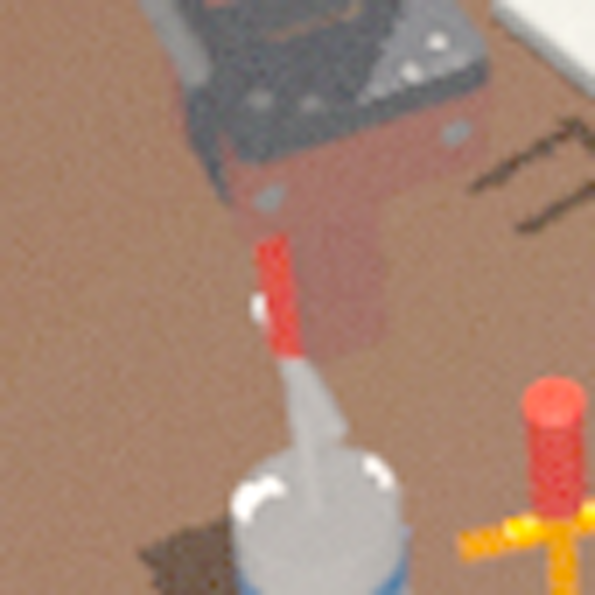

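apply_moves(offset=[[0,0,0.002],[0,0,0.002],[0,0,0.002],[0,0,0.002],[0,0,0.002],[0,0,0.002],[0,0,0.002],[0,0,0.002],[0,0,0.002],[0,0,0.002]], rotation=[[0,0,0],[0,0,0],[0,0,0],[0,0,0],[0,0,0],[0,0,0],[0,0,0],[0,0,0],[0,0,0],[0,0,0]], grip=0)

```text
clock: 3.8
position: [0.5104, 0.2461, 0.1364]
orientation: [0.0, 0.852, 0.523, -0.0]
wrist_force: [0.6, -0.1, -0.5]
gripper_width: 0.0248
```

```bash
python3 - <<'E'
from h import *
s=sensors.read_state();print(s['position'],s['clock'],s['wrist_force'],s['wrist_torque'],s['gripper_width'])
snap('side','s3')
im=cv2.imread('pics/s3.png')[180:330,200:350].astype(float)
g=np.clip(255*(im/220)**.5,0,255).astype(np.uint8)
cv2.imwrite('pics/z3.png',cv2.resize(g,(600,600),interpolation=cv2.INTER_CUBIC))
E
```

```text
[0.51036572 0.2460911  0.13638641] 3.8 [ 0.64397933 -0.14567876 -0.46999005] [ 0.00543169 -0.05040611  0.03351435] 0.02481082766699725
```

View pics/z3.png

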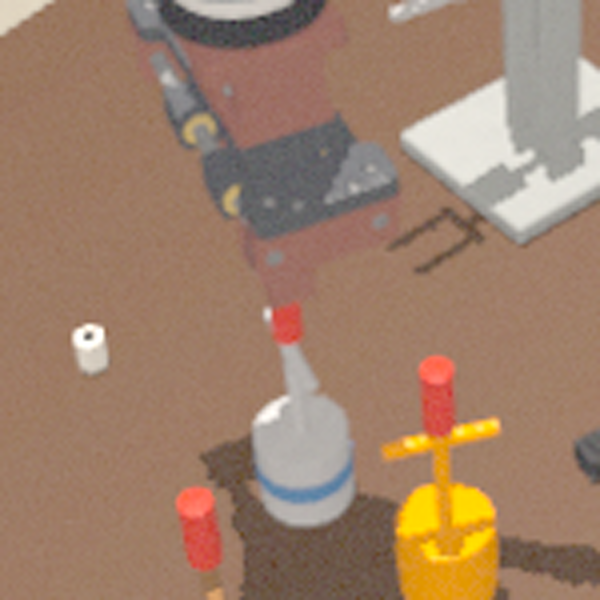

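```bash
python3 - <<'E'
from h import *
s=sensors.read_state();p=s['position'];M=q2R(s['orientation'])
for z in(-.069,-.04,-.02,-.01,0,.011):
 print(z,[((proj('side',p+M@[x,y,z])-[200,180])*4).round() for x,y in((.01,-.012),(-.01,-.012),(.01,-.022),(-.01,-.022))])
print([((proj('side',p+M@[x,y,-.069])-[200,180])*4).round() for x in (-.0375,.0375) for y in(-.089,.089)])
E
```

```text
-0.069 [array([260., 231.]), array([299., 217.]), array([267., 244.]), array([308., 230.])]
-0.04 [array([266., 275.]), array([305., 261.]), array([273., 289.]), array([313., 275.])]
-0.02 [array([270., 305.]), array([308., 291.]), array([277., 318.]), array([316., 304.])]
-0.01 [array([271., 319.]), array([310., 306.]), array([279., 333.]), array([318., 319.])]
0 [array([273., 334.]), array([311., 320.]), array([281., 347.]), array([319., 333.])]
0.011 [array([275., 349.]), array([313., 335.]), array([283., 363.]), array([321., 349.])]
[array([422., 302.]), array([275.,  79.]), array([264., 360.]), array([135., 124.])]
```

apply_moves(offset=[[0,0,0],[0,0,0],[0,0,0],[0,0,0]], rotation=[[0,0,0],[0,0,0],[0,0,0],[0,0,0]])

```text
clock: 4.18
position: [0.5108, 0.2466, 0.1382]
orientation: [0.0, 0.852, 0.523, 0.001]
wrist_force: [-1.2, 0.6, 5.6]
gripper_width: 0.0003
```

```bash
python3 - <<'E'
from h import *
s=sensors.read_state();print(s['position'],s['clock'],s['wrist_force'],s['wrist_torque'],s['gripper_width'])
snap('side','s3')
im=cv2.imread('pics/s3.png')[180:330,200:350].astype(float)
g=np.clip(255*(im/220)**.5,0,255).astype(np.uint8)
cv2.imwrite('pics/z3b.png',cv2.resize(g,(600,600),interpolation=cv2.INTER_CUBIC))
E
```

```text
[0.5108353  0.24655487 0.13818033] 4.1833 [-1.19303407  0.59826357  5.56876768] [0.00614437 0.12805167 0.02283215] 0.0003033510680951482
```

View pics/z3b.png

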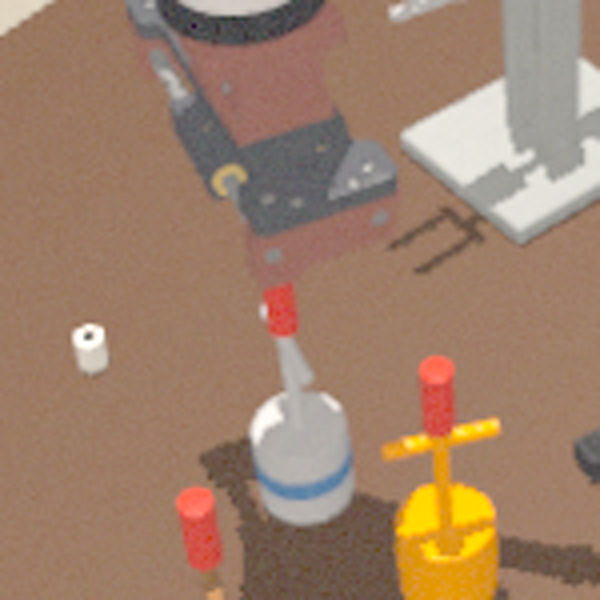

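apply_moves(offset=[[0,0,-0.02],[0,0,-0.05],[0,0,-0.05],[0,0,-0.05]], rotation=[[0,0,0],[0,0,0],[0,0,0],[0,0,0]])

```text
clock: 4.57
position: [0.5113, 0.2465, 0.1888]
orientation: [0.0, 0.852, 0.523, 0.002]
wrist_force: [0.7, 0.0, 0.8]
gripper_width: 0.0004
```

```bash
python3 - <<'E'
from h import *
s=sensors.read_state();print(s['position'],s['clock'],s['wrist_force'],s['gripper_width'])
p=s['position'];M=q2R(s['orientation'])
snap('side','s4');snap('top','t4')
def st(f,sl): 
  im=cv2.imread(f)[sl].astype(float); return cv2.resize(np.clip(255*(im/220)**.5,0,255).astype(np.uint8),(400,400),interpolation=cv2.INTER_CUBIC)
cv2.imwrite('pics/z4.png',cv2.hconcat([st('pics/s4.png',np.s_[180:300,210:330]),st('pics/t4.png',np.s_[150:250,200:300])]))
for z in(-.12,-.069,-.03,0,.011): print(z,(proj('side',p+M[:,2]*z)-[210,180])/120*400,(proj('top',p+M[:,2]*z)-[200,150])*4+[400,0])
E
```

```text
[0.51134423 0.24648914 0.18879764] 4.5667 [0.66577338 0.0125512  0.78969695] 0.00036891788194890233
-0.12 [172.4969831  29.2119621] [543.23797628 139.49998646]
-0.069 [181.52303006 102.88940413] [562.10432659 158.52210251]
-0.03 [188.02880466 155.78311804] [575.22376346 171.75232929]
0 [192.81556601 194.58873288] [584.63505484 181.24434753]
0.011 [194.52547577 208.42782234] [587.94907404 184.58704231]
```

View pics/z4.png

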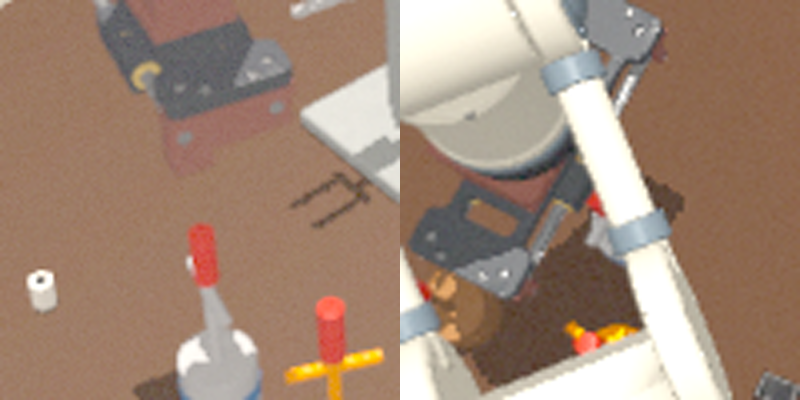

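```bash
python3 - <<'E'
from h import *
s=sensors.read_state();p=s['position'];M=q2R(s['orientation'])
print(p)
for z in(-.04,-.03,-.022,-.01,.011): print(z,[((proj('side',p+M@[x,y,z])-[210,180])/120*400).round() for x,y in((.01,-.01),(-.01,-.01),(.01,.01))])
im=cv2.imread('pics/s4.png')[195:250,240:300].astype(float)
cv2.imwrite('pics/z4b.png',cv2.resize(np.clip(255*(im/200)**.6,0,255).astype(np.uint8),(600,550),interpolation=cv2.INTER_NEAREST))
E
```

```text
[0.51021065 0.24604709 0.18564288]
-0.04 [array([178., 163.]), array([212., 152.]), array([165., 142.])]
-0.03 [array([180., 177.]), array([214., 165.]), array([167., 155.])]
-0.022 [array([182., 187.]), array([215., 176.]), array([169., 166.])]
-0.01 [array([184., 203.]), array([217., 191.]), array([171., 181.])]
0.011 [array([187., 229.]), array([220., 218.]), array([175., 208.])]
```

View pics/z4b.png

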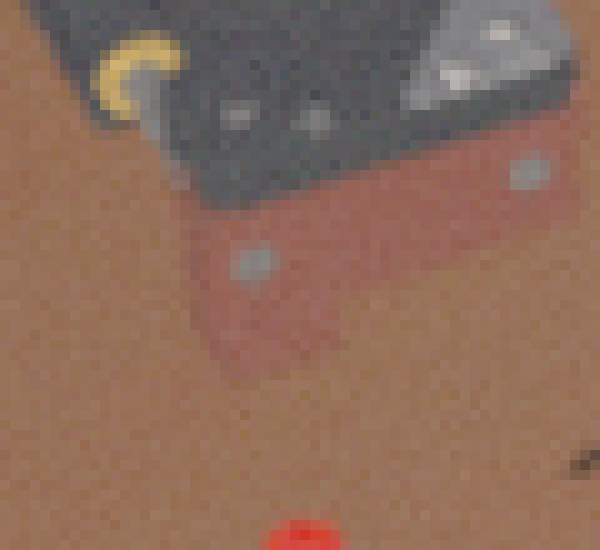

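apply_moves(offset=[[0,0,0],[0,0,0],[0,0,0],[0,0,0],[0,0,0],[0,0,0],[0,0,0],[0,0,0.0],[0,0,0.02],[0,0,0.04],[0,0,0.06],[0,0,0.075],[0,0,0.083],[0,0,0.083],[0,0,0.083]], rotation=[[0,0,0],[0,0,0],[0,0,0],[0,0,0],[0,0,0],[0,0,0],[0,0,0],[0,0,0],[0,0,0],[0,0,0],[0,0,0],[0,0,0],[0,0,0],[0,0,0],[0,0,0]], grip=60)

```text
clock: 5.92
position: [0.5104, 0.2461, 0.1037]
orientation: [-0.0, 0.852, 0.523, -0.0]
wrist_force: [0.4, 0.1, -0.4]
gripper_width: 0.0528
```

```bash
python3 - <<'E'
from h import *
s=sensors.read_state();print(s['position'],s['clock'],s['wrist_force'],s['gripper_width'])
snap('side','s5')
im=cv2.imread('pics/s5.png')[200:300,225:325].astype(float)
cv2.imwrite('pics/z5.png',cv2.resize(np.clip(255*(im/200)**.6,0,255).astype(np.uint8),(600,600),interpolation=cv2.INTER_CUBIC))
E
```

```text
[0.51035737 0.24610754 0.10365047] 5.9167 [ 0.35668735  0.10362624 -0.41420844] 0.05275572937527514
```

View pics/z5.png

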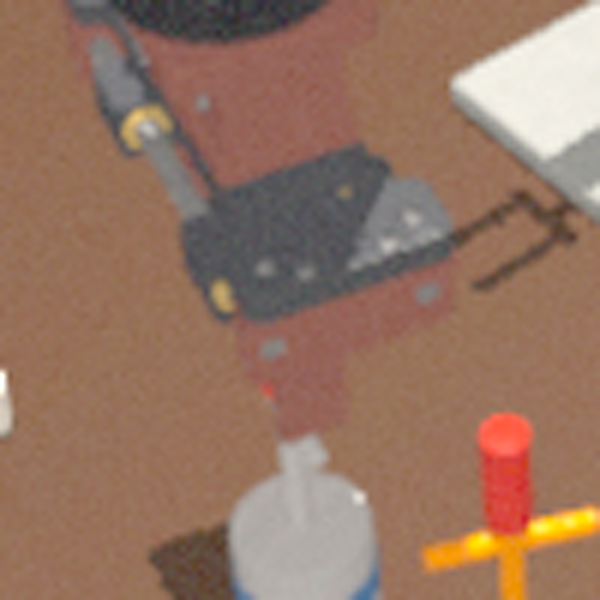

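The near finger now covers the knob, so I'll close.

apply_moves(offset=[[0,0,0],[0,0,0],[0,0,0],[0,0,0],[0,0,0],[0,0,0],[0,0,0],[0,0,0],[0,0,0],[0,0,0]], rotation=[[0,0,0],[0,0,0],[0,0,0],[0,0,0],[0,0,0],[0,0,0],[0,0,0],[0,0,0],[0,0,0],[0,0,0]], grip=0)

```text
clock: 6.8
position: [0.5103, 0.2461, 0.1034]
orientation: [-0.0, 0.852, 0.523, 0.0]
wrist_force: [0.5, -1.2, 0.2]
gripper_width: 0.0159
```

```bash
python3 - <<'E'
from h import *
s=sensors.read_state();print(s['position'],s['clock'],s['wrist_force'],s['gripper_width'])
snap('side','s6')
im=cv2.imread('pics/s6.png')[200:300,225:325].astype(float)
cv2.imwrite('pics/z6.png',cv2.resize(np.clip(255*(im/200)**.6,0,255).astype(np.uint8),(600,600),interpolation=cv2.INTER_CUBIC))
E
```

```text
[0.51034249 0.24612725 0.10341418] 6.8 [ 0.49178367 -1.18381453  0.16308572] 0.015899940866174286
```

View pics/z6.png

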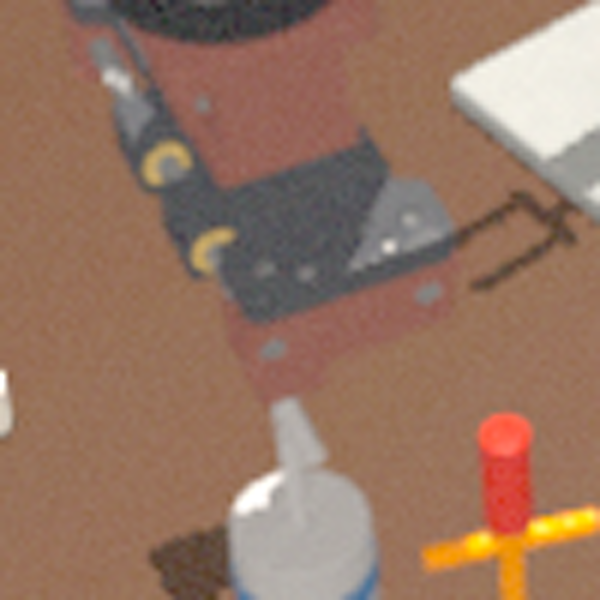

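```bash
python3 - <<'E'
from h import *
s=sensors.read_state();p=s['position'];M=q2R(s['orientation'])
for z in(-.035,-.03,-.025,-.02,-.015): print(z,[((proj('side',p+M@[x,y,z])-[225,200])*6).round() for x,y in((.01,-.018),(-.01,-.018))])
# fork refine
for n,q in [('bar',[.51,.246,.11]),]: print((proj('side',q)-[225,200])*6)
E
```

```text
-0.035 [array([266., 388.]), array([324., 367.])]
-0.03 [array([268., 399.]), array([325., 378.])]
-0.025 [array([269., 410.]), array([326., 389.])]
-0.02 [array([271., 420.]), array([327., 399.])]
-0.015 [array([272., 431.]), array([328., 410.])]
[283.22680979 401.97541022]
```

```bash
python3 - <<'E'
from h import *
go([.51,.246,.203],-.47);go([.612,.123,.203],-.237)
E
```

```text
off [-0.0003 -0.0002 -0.0996] rot [-0.     -0.      0.0001]
off [-0.0637  0.1464 -0.0996] rot [-0.     -0.     -0.2329]
```

apply_moves(offset=[[0,0,-0.02],[0,0,-0.05],[0,0,-0.08],[0,0,-0.1],[-0.01,0.02,-0.1],[-0.02,0.045,-0.1],[-0.032,0.073,-0.1],[-0.044,0.1,-0.1],[-0.055,0.125,-0.1],[-0.064,0.146,-0.1],[-0.064,0.146,-0.1],[-0.064,0.146,-0.1],[-0.064,0.146,-0.1],[-0.064,0.146,-0.1]], rotation=[[0,0,0],[0,0,0],[0,0,0],[0,0,0],[0,0,-0.05],[0,0,-0.1],[0,0,-0.15],[0,0,-0.2],[0,0,-0.233],[0,0,-0.233],[0,0,-0.233],[0,0,-0.233],[0,0,-0.233],[0,0,-0.233]])

```text
clock: 8.02
position: [0.611, 0.1238, 0.2033]
orientation: [-0.0, 0.785, 0.619, -0.0]
wrist_force: [0.7, 0.4, -1.7]
gripper_width: 0.0157
```

```bash
python3 - <<'E'
from h import *
s=sensors.read_state();print(s['position'],s['clock'],s['wrist_force'],s['gripper_width'])
snap('side','s7');snap('top','t7')
def st(f,sl,w,h): 
  im=cv2.imread(f)[sl].astype(float); return cv2.resize(np.clip(255*(im/230)**.6,0,255).astype(np.uint8),(w,h),interpolation=cv2.INTER_CUBIC)
cv2.imwrite('pics/z7s.png',st('pics/s7.png',np.s_[100:240,240:380],700,600)[:600])
cv2.imwrite('pics/z7t.png',st('pics/t7.png',np.s_[130:230,260:360],600,600))
E
```

```text
[0.61099419 0.12384433 0.20333018] 8.0167 [ 0.72575644  0.36343914 -1.67781325] 0.015700907710328144
```

View pics/z7s.png

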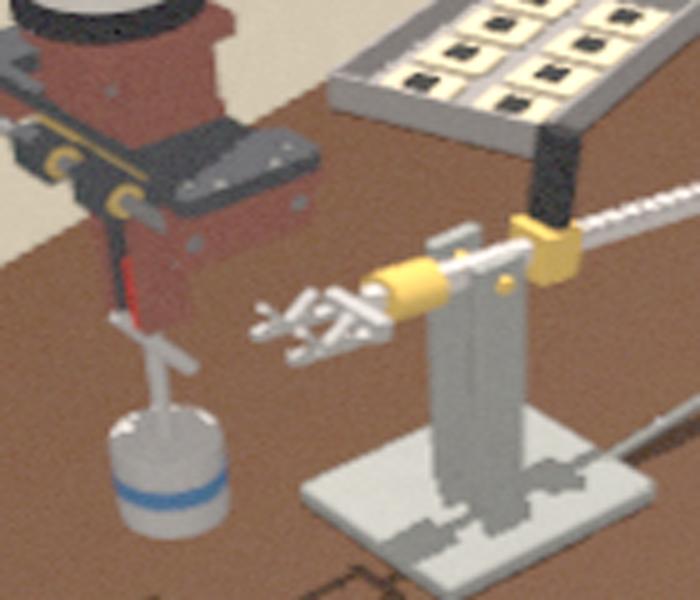

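View pics/z7t.png

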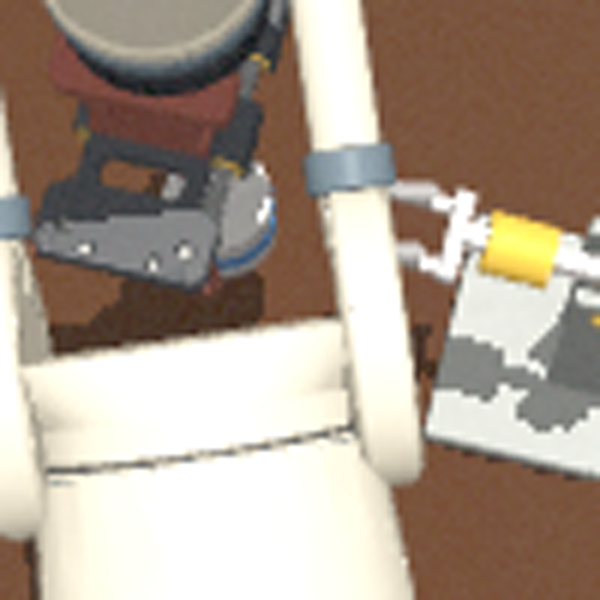

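```bash
python3 - <<'E'
from h import *
np.set_printoptions(precision=4,suppress=True)
s=sensors.read_state();p=s['position'];print(p)
for z in (.20,.21,.22):
  a=onz('side',263.4,174.0,z);b=onz('side',278.4,185.9,z);print(z,a,b,(a+b)/2,np.linalg.norm(a-b),np.arctan2(*(a-b)[1::-1]))
Z=lambda x,y:(240+x/5,100+y/4.286)
# canister body: bottom center & top centre
print('bodytop',onz('side',*Z(165,437),.15),'knob bottom',proj('side',p+[0,0,.0166]))
# seat predicted, zoom coordinates
for t in (.12,.10):
 seat=np.array([.5935,.045,.17+.1*np.sin(t)]); u=proj('side',seat); print('seat zoom',(u[0]-240)*5,(u[1]-100)*4.286, (proj('top',seat)-[260,130])*6)
print([((lambda u:((u[0]-240)*5,(u[1]-100)*4.286))(proj('side',[.5935+.971*k-.233*0,.045-.237*k,.182]))) for k in(-.028,-.014,.014,.028)])
E
```

```text
[0.6111 0.124  0.2036]
0.2 [0.6471 0.1072 0.2   ] [0.5918 0.1209 0.2   ] [0.6195 0.114  0.2   ] 0.056898167470500007 -0.24165516024038672
0.21 [0.6371 0.1169 0.21  ] [0.5827 0.1303 0.21  ] [0.6099 0.1236 0.21  ] 0.056005836824254744 -0.24165516024038936
0.22 [0.627  0.1265 0.22  ] [0.5735 0.1397 0.22  ] [0.6003 0.1331 0.22  ] 0.05511350617800911 -0.2416551602403896
bodytop [0.6095 0.1247 0.15  ] knob bottom [269.7924 175.8893]
seat zoom 302.7490505764362 321.7798562022892 [386.8885 210.4451]
seat zoom 302.9776918506522 324.8330729267823 [386.8934 211.7034]
[(np.float64(341.31297590050565), np.float64(345.898495303152)), (np.float64(321.87773831638367), np.float64(333.7220384854665)), (np.float64(283.91044913008045), np.float64(309.93510330885135)), (np.float64(265.36552177479393), np.float64(298.3165544927423))]
```

```bash
python3 - <<'E'
from h import *
im=cv2.imread('pics/s7.png')
z=cv2.resize(im[155:195,285:325],(720,720),interpolation=cv2.INTER_LANCZOS4)[:600]
def P(q): u=proj('side',q); return tuple(int(v) for v in (u-[285,155])*18+9)
t=.12
c=np.array([.5935,.045,.182]);x=np.array([.971,-.237,0]);y=np.array([.237*np.cos(t),.971*np.cos(t),np.sin(t)]);n=np.cross(x,y)
for k in(-.014,.014):
  for a,b in((0,0),(-.014,.008),(.014,.008)):
    cv2.circle(z,P(c+x*k+y*a+n*b),4,(0,255,0),-1)
cv2.imwrite('pics/z7f.png',z)
E
```

```text
(no output)
```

View pics/z7f.png

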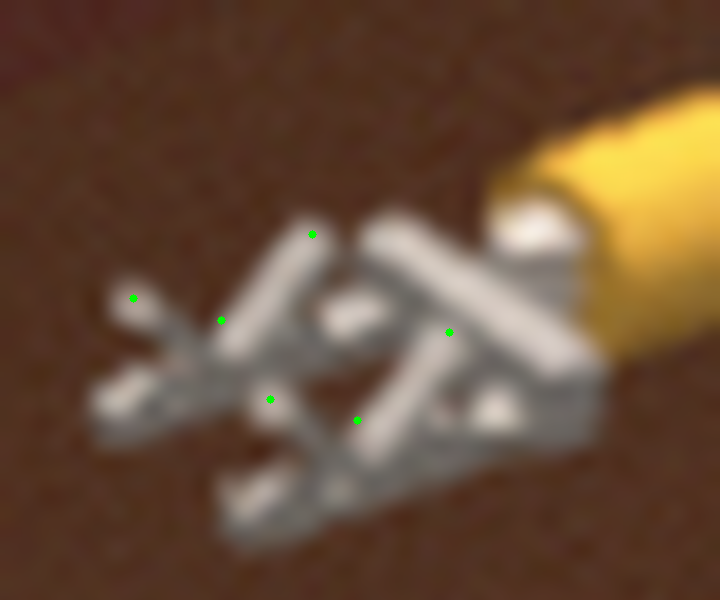

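```bash
python3 - <<'E'
from h import *
s=sensors.read_state();print(s['position'])
go([.5945,.0455,.2035],-.233);go([.5945,.0455,.176],-.233);go([.5945,.0455,.1535],-.233)
E
```

```text
[0.6110526  0.12398316 0.20363327]
off [-0.0802  0.0022  0.0001] rot [ 0.0002 -0.0003 -0.0025]
off [-0.0802  0.0022  0.0276] rot [ 0.0002 -0.0003 -0.0025]
off [-0.0802  0.0022  0.0501] rot [ 0.0002 -0.0003 -0.0025]
```

apply_moves(offset=[[-0.015,0,0],[-0.03,0.001,0],[-0.045,0.001,0],[-0.06,0.002,0],[-0.07,0.002,0],[-0.08,0.002,0],[-0.08,0.002,0],[-0.08,0.002,0],[-0.08,0.002,0.005],[-0.08,0.002,0.01],[-0.08,0.002,0.014],[-0.08,0.002,0.014]], rotation=[[0,0,0],[0,0,0],[0,0,0],[0,0,0],[0,0,0],[0,0,0],[0,0,0],[0,0,0],[0,0,0],[0,0,0],[0,0,0],[0,0,0]])

```text
clock: 9.12
position: [0.5942, 0.0452, 0.1874]
orientation: [-0.001, 0.785, 0.619, -0.001]
wrist_force: [-0.1, -0.0, -1.4]
gripper_width: 0.0157
```

```bash
python3 - <<'E'
from h import *
s=sensors.read_state();print(s['position'],s['clock'],s['wrist_force'],s['gripper_width'])
snap('side','s8')
def st(f,sl,w,h): 
  im=cv2.imread(f)[sl].astype(float); return cv2.resize(np.clip(255*(im/230)**.6,0,255).astype(np.uint8),(w,h),interpolation=cv2.INTER_CUBIC)
cv2.imwrite('pics/z8s.png',st('pics/s8.png',np.s_[120:220,270:370],600,600))
E
```

```text
[0.59417012 0.04524339 0.18743675] 9.1167 [-0.05840182 -0.04553797 -1.43147034] 0.015665070262566028
```

View pics/z8s.png

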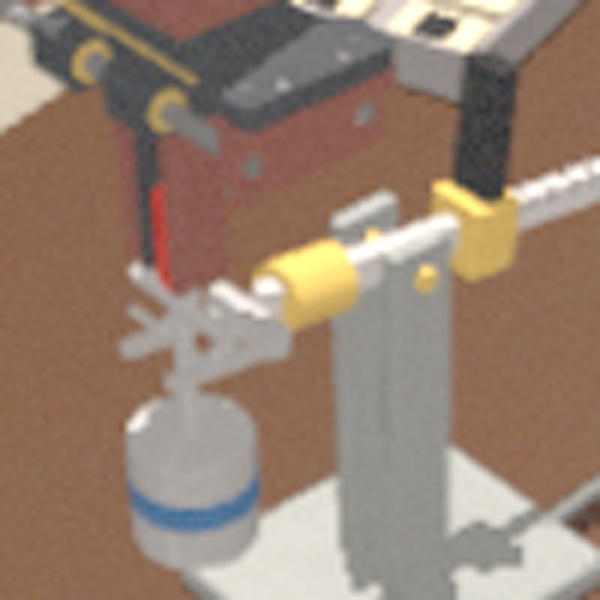

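apply_moves(offset=[[0,0,0.004],[0,0,0.008],[0,0,0.012],[0,0,0.016],[0,0,0.02],[0,0,0.024],[0,0,0.028],[0,0,0.031],[0,0,0.034],[0,0,0.034],[0,0,0.034],[0,0,0.034]], rotation=[[0,0,0],[0,0,0],[0,0,0],[0,0,0],[0,0,0],[0,0,0],[0,0,0],[0,0,0],[0,0,0],[0,0,0],[0,0,0],[0,0,0]])

```text
clock: 10.17
position: [0.5946, 0.0445, 0.1556]
orientation: [0.0, 0.786, 0.618, -0.0]
wrist_force: [0.0, -2.1, -0.8]
gripper_width: 0.0155
```

```bash
python3 - <<'E'
from h import *
s=sensors.read_state();print(s['position'],s['clock'],s['wrist_force'],s['gripper_width'])
snap('side','s9')
def st(f,sl,w,h): 
  im=cv2.imread(f)[sl].astype(float); return cv2.resize(np.clip(255*(im/230)**.6,0,255).astype(np.uint8),(w,h),interpolation=cv2.INTER_CUBIC)
cv2.imwrite('pics/z9s.png',st('pics/s9.png',np.s_[110:230,270:420],750,600))
E
```

```text
[0.59463236 0.0444981  0.15560382] 10.1667 [ 0.01491315 -2.08478923 -0.7723916 ] 0.015492572045897206
```

View pics/z9s.png

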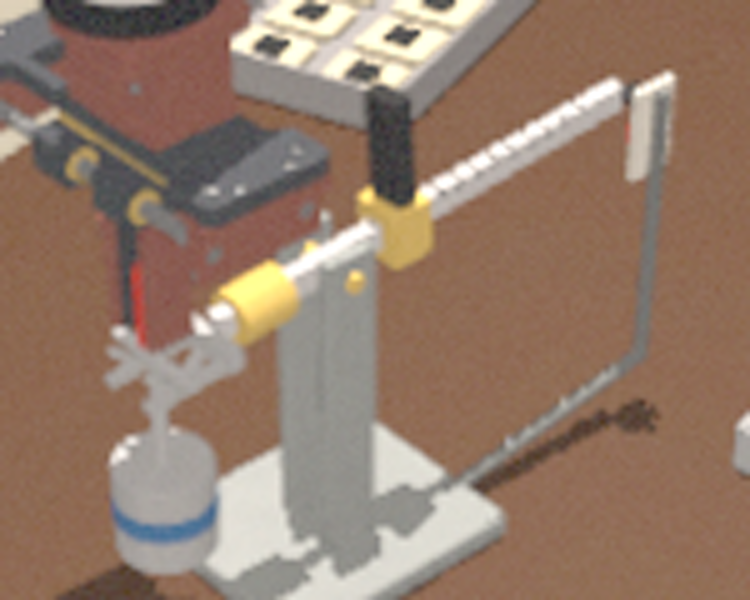

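apply_moves(offset=[[0,0,0.001],[0,0,0.001],[0,0,0.001],[0,0,0.001],[0,0,0.001],[0,0,0.001],[0,0,0.001]], rotation=[[0,0,0],[0,0,0],[0,0,0],[0,0,0],[0,0,0],[0,0,0],[0,0,0]], grip=50)

```text
clock: 10.8
position: [0.5947, 0.0448, 0.1544]
orientation: [0.0, 0.786, 0.619, 0.0]
wrist_force: [0.1, -0.3, 0.2]
gripper_width: 0.0438
```

```bash
python3 - <<'E'
from h import *
s=sensors.read_state();print(s['position'],s['clock'],s['wrist_force'],s['gripper_width'])
snap('side','s10')
def st(f,sl,w,h): 
  im=cv2.imread(f)[sl].astype(float); return cv2.resize(np.clip(255*(im/230)**.6,0,255).astype(np.uint8),(w,h),interpolation=cv2.INTER_CUBIC)
cv2.imwrite('pics/z10s.png',st('pics/s10.png',np.s_[110:230,270:420],750,600))
E
```

```text
[0.59473097 0.04477194 0.15443358] 10.8 [ 0.11567126 -0.34072448  0.24676366] 0.043773901002410534
```

View pics/z10s.png

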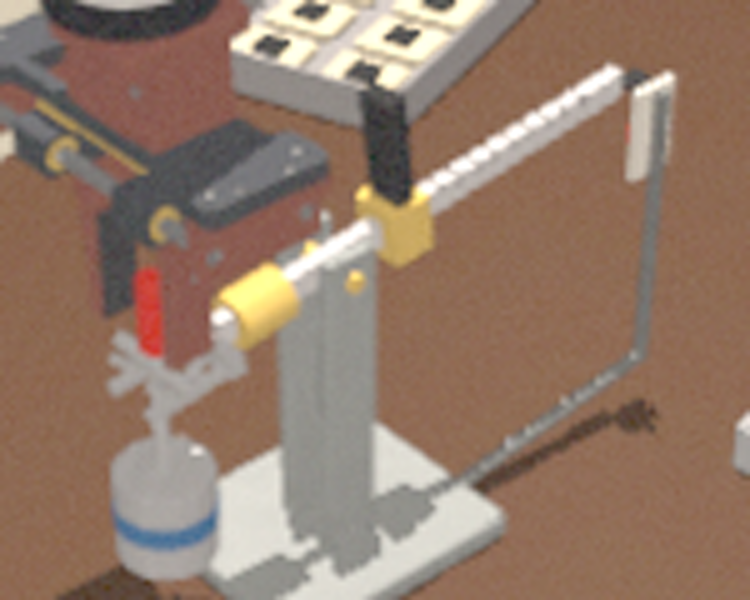

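The canister is released and hanging. I'll retreat straight up and check the seating.

apply_moves(offset=[[0,0,-0.01],[0,0,-0.03],[0,0,-0.06],[0,0,-0.1],[0,0,-0.1],[0,0,-0.1],[0,0,-0.1],[0,0,-0.1]], rotation=[[0,0,0],[0,0,0],[0,0,0],[0,0,0],[0,0,0],[0,0,0],[0,0,0],[0,0,0]])

```text
clock: 11.52
position: [0.5944, 0.0447, 0.253]
orientation: [-0.001, 0.786, 0.619, -0.001]
wrist_force: [0.4, -0.7, -0.9]
gripper_width: 0.044
```

```bash
python3 - <<'E'
from h import *
s=sensors.read_state();print(s['position'],s['clock'],s['wrist_force'],s['gripper_width'])
snap('side','s11')
def st(f,sl,w,h): 
  im=cv2.imread(f)[sl].astype(float); return cv2.resize(np.clip(255*(im/230)**.6,0,255).astype(np.uint8),(w,h),interpolation=cv2.INTER_CUBIC)
cv2.imwrite('pics/z11s.png',st('pics/s11.png',np.s_[110:230,270:420],750,600))
go([.568,-.0617,.254],-.237);go([.568,-.0617,.178],-.237)
E
```

```text
[0.59435326 0.04467897 0.25303951] 11.5167 [ 0.36396962 -0.6652738  -0.9408546 ] 0.04401159334290663
off [-0.1095 -0.0005 -0.0013] rot [-0.0028  0.0008 -0.    ]
off [-0.1095 -0.0003  0.0747] rot [-0.0028  0.0008 -0.    ]
```

View pics/z11s.png

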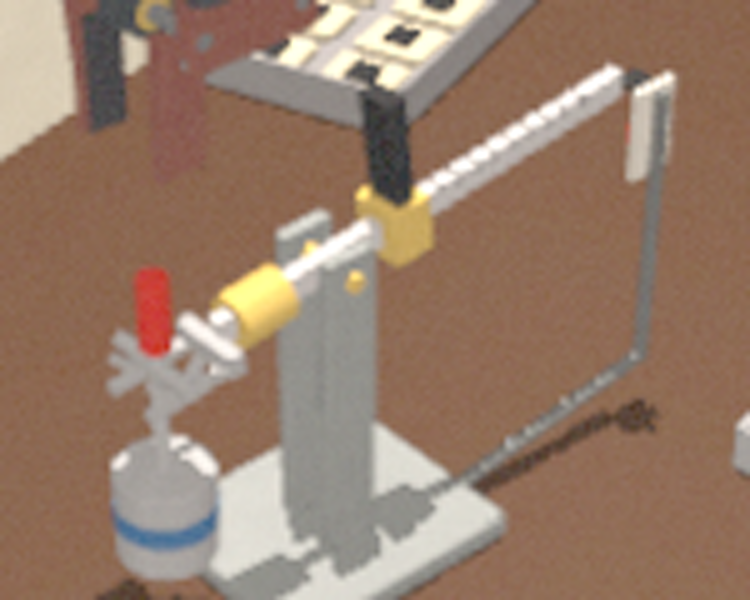

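apply_moves(offset=[[-0.03,0,-0.01],[-0.06,0,-0.01],[-0.09,0,-0.005],[-0.11,0,0],[-0.11,0,0],[-0.11,0,0],[-0.11,0,0],[-0.11,0,0]], rotation=[[0,0,0],[0,0,0],[0,0,0],[0,0,0],[0,0,0],[0,0,0],[0,0,0],[0,0,0]], grip=0)

```text
clock: 12.23
position: [0.569, -0.0611, 0.2542]
orientation: [-0.0, 0.785, 0.619, -0.0]
wrist_force: [0.6, 0.1, 0.3]
gripper_width: 0.0004
```

```bash
cat >> h.py <<'E'
PV=np.array([.570,-.052,.170]); dd=np.array([.236,.9717,0])
def plane(n,u,v):  # ray onto beam vertical plane -> (outward dist from pivot, height over pivot)
    o,d=ray(n,u,v); nn=np.array([dd[1],-dd[0],0]); t=((PV-o)@nn)/(d@nn); q=o+t*d-PV; return -(q@dd),q[2]
def look(tag,crop=np.s_[100:200,310:420]):
    s=sensors.read_state();print(s['position'].round(4),s['clock'],s['wrist_force'].round(2),s['gripper_width'])
    snap('side',tag); im=cv2.imread(f'pics/{tag}.png')[crop].astype(float)
    cv2.imwrite(f'pics/{tag}z.png',cv2.resize(np.clip(255*(im/230)**.6,0,255).astype(np.uint8),None,fx=6,fy=6,interpolation=cv2.INTER_CUBIC))
E
python3 - <<'E'
from h import *
Z=lambda x,y:(270+x/5,110+y/5)
for n,q in [('tabtop',(385,95)),('tab base',(390,195)),('block l',(360,205)),('blockr',(430,215)),('beamtip',(618,80)),('pivot',(340,265))]: print(n,plane('side',*Z(*q)))
look('s12')
E
```

```text
tabtop (np.float64(0.039523071345335), np.float64(0.07578549895769252))
tab base (np.float64(0.04319393984146986), np.float64(0.019146523397726628))
block l (np.float64(0.024179716909320623), np.float64(0.02184690828798122))
blockr (np.float64(0.06958786419657323), np.float64(-0.004030389436302156))
beamtip (np.float64(0.198436009606877), np.float64(0.02083547263005428))
pivot (np.float64(0.011510586113219362), np.float64(-0.006736168906362278))
[ 0.569  -0.0611  0.2542] 12.2333 [0.56 0.05 0.31] 0.00042961535121041687
```

View pics/s12z.png

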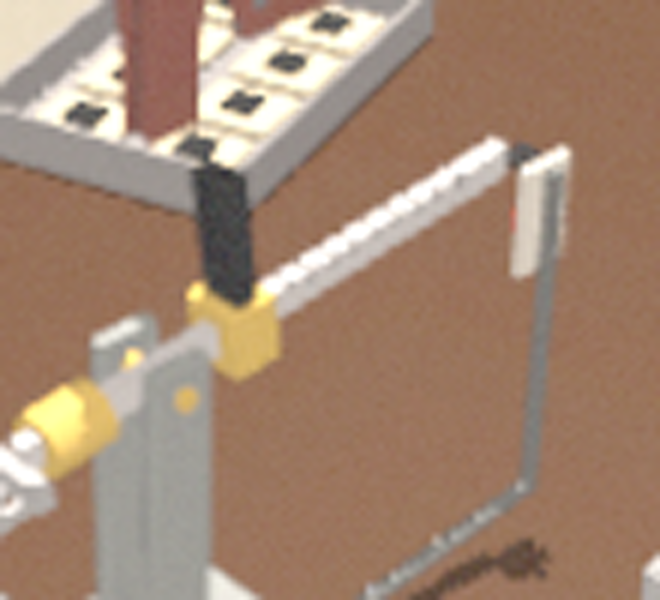

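apply_moves(offset=[[0,0,0.02],[0,0,0.04],[0,0,0.06],[0,0,0.07],[0,0,0.076],[0,0,0.076],[0,0,0.076]], rotation=[[0,0,0],[0,0,0],[0,0,0],[0,0,0],[0,0,0],[0,0,0],[0,0,0]])

```text
clock: 12.87
position: [0.5691, -0.0619, 0.1792]
orientation: [0.0, 0.786, 0.619, 0.0]
wrist_force: [0.2, 0.2, 0.2]
gripper_width: 0.0003
```

```bash
python3 - <<'E'
from h import *
look('s13')
E
```

```text
[ 0.5691 -0.0619  0.1792] 12.8667 [0.21 0.25 0.24] 0.00027245171357109706
```

View pics/s13z.png

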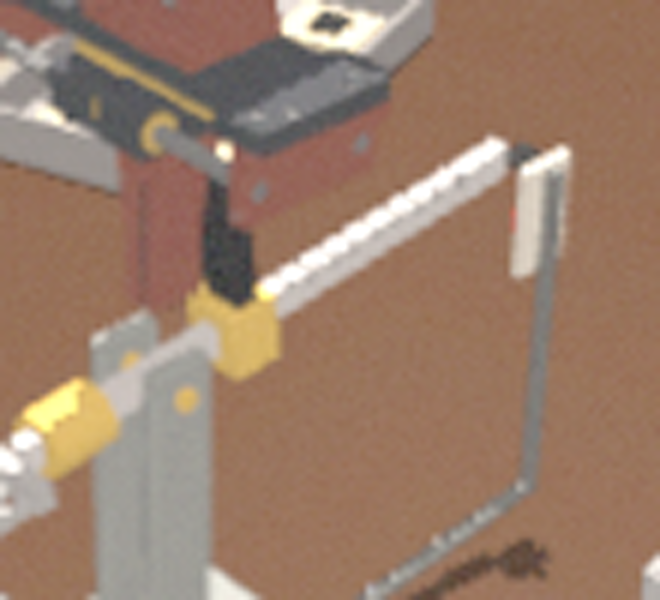

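```bash
python3 - <<'E'
from h import *
s=sensors.read_state();p=s['position'];M=q2R(s['orientation']);print(M[:,0])
for z in(-.035,-.03,-.02,0.011): print(z,[((proj('side',p+M@[x,y,z])-[310,100])*6).round() for x,y in((.01,-.01),(-.01,-.01),(.01,.01),(-.01,.01))])
print('u',-(p-PV)@dd)
im=cv2.imread('pics/s13.png')[135:175,320:365].astype(float)
cv2.imwrite('pics/s13y.png',cv2.resize(np.clip(255*(im/200)**.5,0,255).astype(np.uint8),None,fx=13,fy=13,interpolation=cv2.INTER_NEAREST))
E
```

```text
[2.34448213e-01 9.72128596e-01 1.67446226e-04]
-0.035 [array([159., 288.]), array([198., 269.]), array([125., 267.]), array([164., 248.])]
-0.03 [array([159., 299.]), array([198., 280.]), array([125., 278.]), array([164., 259.])]
-0.02 [array([159., 321.]), array([198., 302.]), array([125., 299.]), array([164., 281.])]
0.011 [array([159., 387.]), array([198., 367.]), array([126., 365.]), array([164., 346.])]
u 0.00994298919086632
```

View pics/s13y.png

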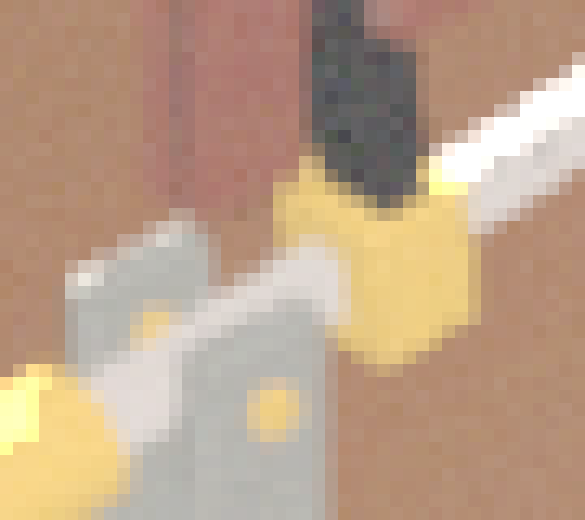

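apply_moves(offset=[[-0.003,0,0],[-0.006,0,0],[-0.009,0,0],[-0.011,0,0],[-0.0125,0,0],[-0.014,0,0],[-0.0155,0,0],[-0.017,0,0],[-0.0185,0,0],[-0.02,0,0],[-0.0215,0,0],[-0.023,0,0],[-0.0245,0,0],[-0.026,0,0],[-0.0275,0,0],[-0.029,0,0],[-0.0305,0,0],[-0.032,0,0]], rotation=[[0,0,0],[0,0,0],[0,0,0],[0,0,0],[0,0,0],[0,0,0],[0,0,0],[0,0,0],[0,0,0],[0,0,0],[0,0,0],[0,0,0],[0,0,0],[0,0,0],[0,0,0],[0,0,0],[0,0,0],[0,0,0]])

```text
clock: 14.42
position: [0.5613, -0.0935, 0.1784]
orientation: [-0.0, 0.786, 0.619, -0.0]
wrist_force: [-0.4, 2.2, -1.2]
gripper_width: 0.0002
```

```bash
python3 - <<'E'
from h import *
look('s14')
E
```

```text
[ 0.5613 -0.0935  0.1784] 14.4167 [-0.39  2.16 -1.17] 0.0002148693740670369
```

View pics/s14z.png

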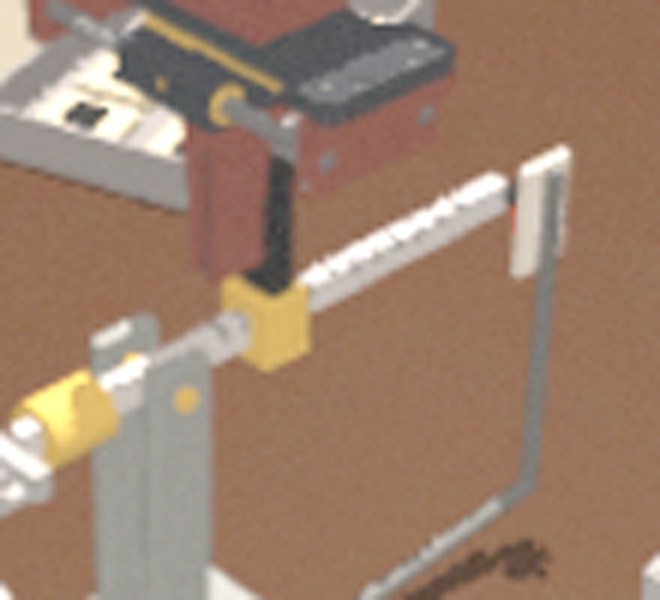

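apply_moves(offset=[[-0.0015,0,0],[-0.003,0,0],[-0.0045,0,0],[-0.006,0,0],[-0.0075,0,0],[-0.009,0,0],[-0.0105,0,0],[-0.012,0,0],[-0.0135,0,0],[-0.015,0,0],[-0.0165,0,0],[-0.018,0,0],[-0.0195,0,0],[-0.021,0,0]], rotation=[[0,0,0],[0,0,0],[0,0,0],[0,0,0],[0,0,0],[0,0,0],[0,0,0],[0,0,0],[0,0,0],[0,0,0],[0,0,0],[0,0,0],[0,0,0],[0,0,0]])

```text
clock: 15.63
position: [0.5564, -0.1139, 0.1784]
orientation: [0.0, 0.786, 0.619, 0.0]
wrist_force: [0.9, 3.0, -1.0]
gripper_width: 0.0006
```

```bash
python3 - <<'E'
from h import *
look('s15')
s=sensors.read_state();print('u',-(s['position']-PV)@dd)
E
```

```text
[ 0.5564 -0.1139  0.1784] 15.6333 [ 0.88  2.95 -1.04] 0.000617886111729314
u 0.06363257014506618
```

View pics/s15z.png

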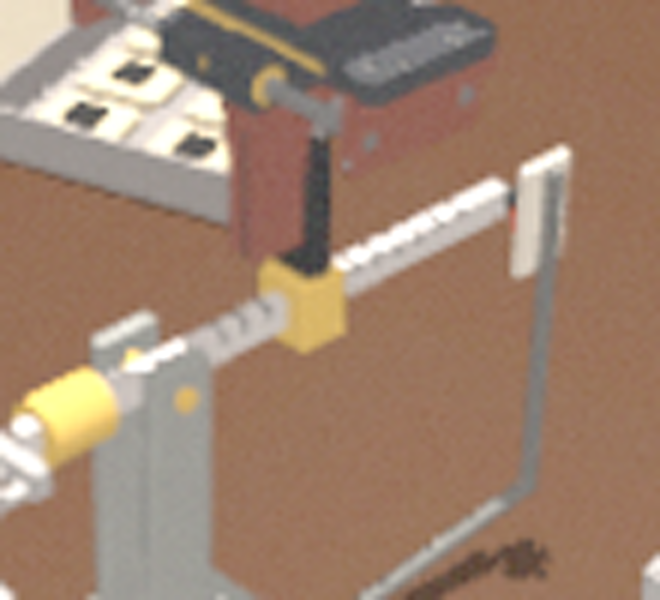

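apply_moves(offset=[[-0.0015,0,0],[-0.003,0,0],[-0.0045,0,0],[-0.006,0,0],[-0.0075,0,0],[-0.009,0,0],[-0.0105,0,0],[-0.012,0,0],[-0.0135,0,0],[-0.015,0,0]], rotation=[[0,0,0],[0,0,0],[0,0,0],[0,0,0],[0,0,0],[0,0,0],[0,0,0],[0,0,0],[0,0,0],[0,0,0]])

```text
clock: 16.52
position: [0.5529, -0.1285, 0.1784]
orientation: [0.0, 0.786, 0.619, 0.0]
wrist_force: [0.2, 2.1, -1.5]
gripper_width: 0.0007
```

```bash
python3 - <<'E'
from h import *
look('s16')
s=sensors.read_state();print('u',-(s['position']-PV)@dd)
E
```

```text
[ 0.5529 -0.1285  0.1784] 16.5167 [ 0.19  2.08 -1.53] 0.0006940664382130448
u 0.07864054461874732
```

View pics/s16z.png

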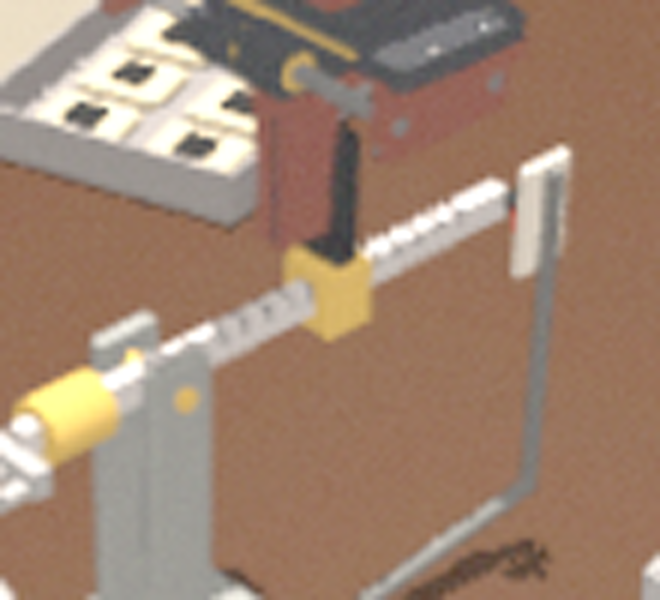

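apply_moves(offset=[[-0.0015,0,0],[-0.003,0,0],[-0.0045,0,0],[-0.006,0,0],[-0.0075,0,0],[-0.009,0,0],[-0.0105,0,0],[-0.012,0,0],[-0.0135,0,0],[-0.015,0,0]], rotation=[[0,0,0],[0,0,0],[0,0,0],[0,0,0],[0,0,0],[0,0,0],[0,0,0],[0,0,0],[0,0,0],[0,0,0]])

```text
clock: 17.4
position: [0.5493, -0.1431, 0.1784]
orientation: [-0.0, 0.786, 0.619, -0.0]
wrist_force: [-0.5, 2.4, -1.3]
gripper_width: 0.0002
```

```bash
python3 - <<'E'
from h import *
look('s17')
s=sensors.read_state();print('u',-(s['position']-PV)@dd)
E
```

```text
[ 0.5493 -0.1431  0.1784] 17.4 [-0.48  2.39 -1.33] 0.0002159856785528272
u 0.09365193690647798
```

View pics/s17z.png

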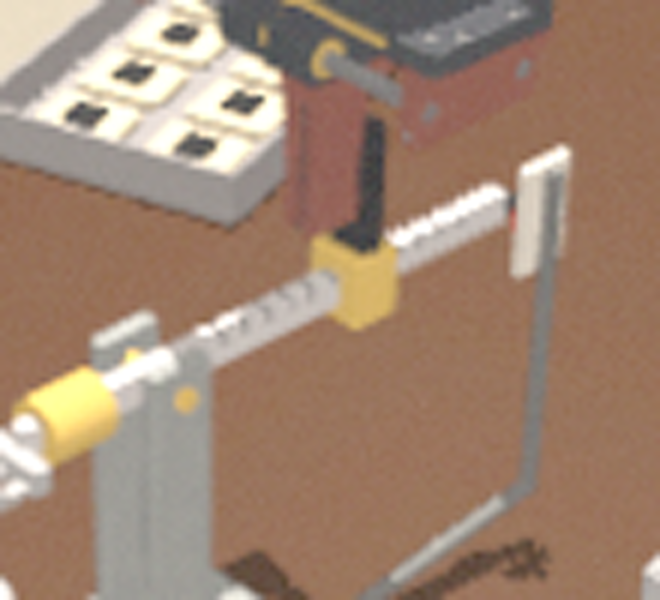

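apply_moves(offset=[[0.006,0,0],[0.015,0,0],[0.025,0,0],[0.025,0,0],[0.025,0,0],[0.025,0,0],[0.025,0,0],[0.025,0,0],[0.025,0,0],[0.025,0,0],[0.025,0,0],[0.025,0,0],[0.025,0,0],[0.025,0,0]], rotation=[[0,0,0],[0,0,0],[0,0,0],[0,0,0],[0,0,0],[0,0,0],[0,0,0],[0,0,0],[0,0,0],[0,0,0],[0,0,0],[0,0,0],[0,0,0],[0,0,0]])

```text
clock: 18.62
position: [0.5553, -0.1187, 0.1784]
orientation: [0.0, 0.786, 0.619, 0.0]
wrist_force: [-0.2, -0.1, -0.5]
gripper_width: 0.0008
```

```bash
python3 - <<'E'
from h import *
look('s18')
s=sensors.read_state();print('u',-(s['position']-PV)@dd)
E
```

```text
[ 0.5553 -0.1187  0.1784] 18.6167 [-0.21 -0.08 -0.52] 0.0008415962627778393
u 0.06823359663869023
```

View pics/s18z.png

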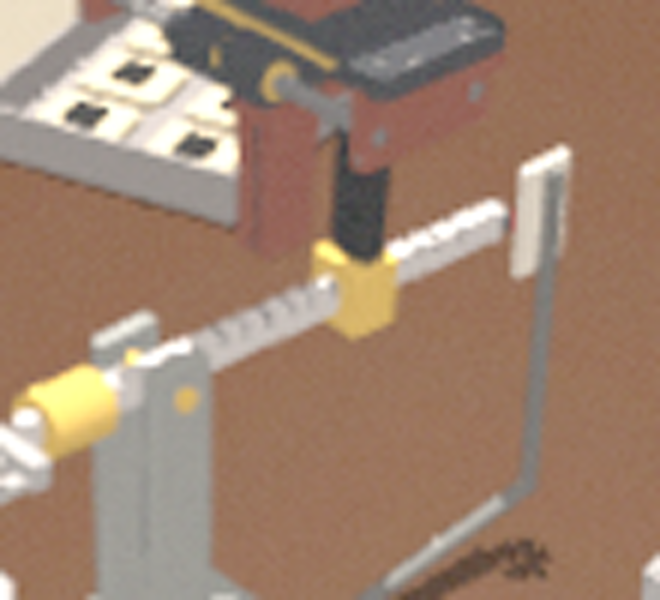

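```bash
cat > tilt.py <<'E'
import sys
from h import *
def fit(f):
    im=cv2.imread(f); 
    # predicted top-edge centre of the beam tip at tilts, crop
    z=cv2.resize(im[115:155,380:412],None,fx=15,fy=15,interpolation=cv2.INTER_NEAREST).astype(float)
    return np.clip(255*(z/230)**.6,0,255).astype(np.uint8)
out=cv2.hconcat([fit(a) for a in sys.argv[2:]]); 
if out.shape[1]>800: out=cv2.resize(out,None,fx=800/out.shape[1],fy=800/out.shape[1])
cv2.imwrite(sys.argv[1],out)
for t in(-.12,-.06,-.03,0,.03,.06,.12):
  c,s=np.cos(t),np.sin(t)
  q=PV-dd*.195*c+np.array([0,0,-.195*s]); nn=-dd*s*0+np.array([0,0,1])
  print(t,'tip',((proj('side',q)-[380,115])*15).round())
x=np.array([dd[1],-dd[0],0])
m=PV-dd*.202-x*.015
print('mark',[((proj('side',m+[0,0,k])-[380,115])*15).round() for k in(-.005,0,.005)])
E
python3 -c "
import h;h.look('s19');"; python3 tilt.py pics/tl.png pics/s12.png pics/s19.png
```

```text
[ 0.5552 -0.1186  0.1784] 18.6667 [-0.26 -0.88  0.03] 0.0005867697462346781
-0.12 tip [185. 162.]
-0.06 tip [185. 219.]
-0.03 tip [184. 248.]
0 tip [182. 278.]
0.03 tip [180. 307.]
0.06 tip [176. 337.]
0.12 tip [168. 397.]
mark [array([273., 323.]), array([275., 298.]), array([277., 273.])]
```

View pics/tl.png

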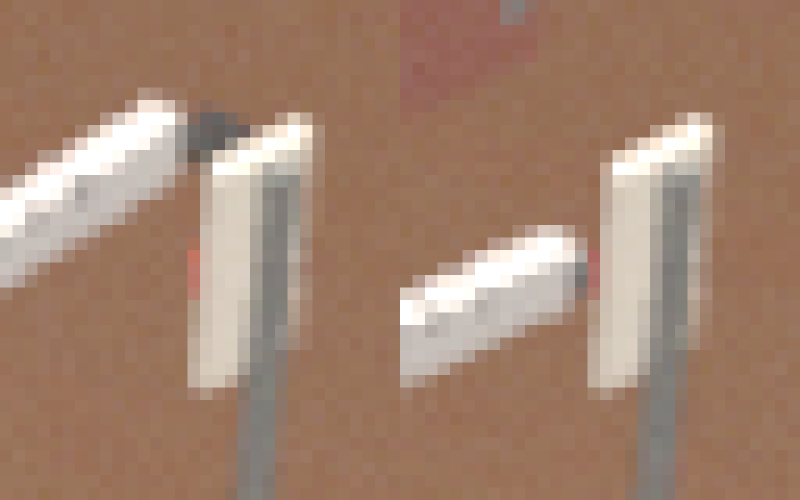

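apply_moves(offset=[[0,0,0],[0,0,0],[0,0,0],[0,0,0],[0,0,0],[0,0,0]], rotation=[[0,0,0],[0,0,0],[0,0,0],[0,0,0],[0,0,0],[0,0,0]])

```text
clock: 19.22
position: [0.5552, -0.1186, 0.1784]
orientation: [-0.0, 0.786, 0.619, -0.0]
wrist_force: [-0.5, 0.5, 0.7]
gripper_width: 0.0003
```

```bash
python3 -c "
import h;h.look('s20');h.snap('top','t20')"; python3 tilt.py pics/tl2.png pics/s18.png pics/s20.png
python3 - <<'E'
import cv2
im=cv2.imread('pics/t20.png');cv2.imwrite('pics/t20z.png',cv2.resize(im[130:230,300:460],(800,500),interpolation=cv2.INTER_CUBIC))
E
```

```text
[ 0.5552 -0.1186  0.1784] 19.2167 [-0.46  0.49  0.71] 0.00030127839797821883
-0.12 tip [185. 162.]
-0.06 tip [185. 219.]
-0.03 tip [184. 248.]
0 tip [182. 278.]
0.03 tip [180. 307.]
0.06 tip [176. 337.]
0.12 tip [168. 397.]
mark [array([273., 323.]), array([275., 298.]), array([277., 273.])]
```

View pics/tl2.png

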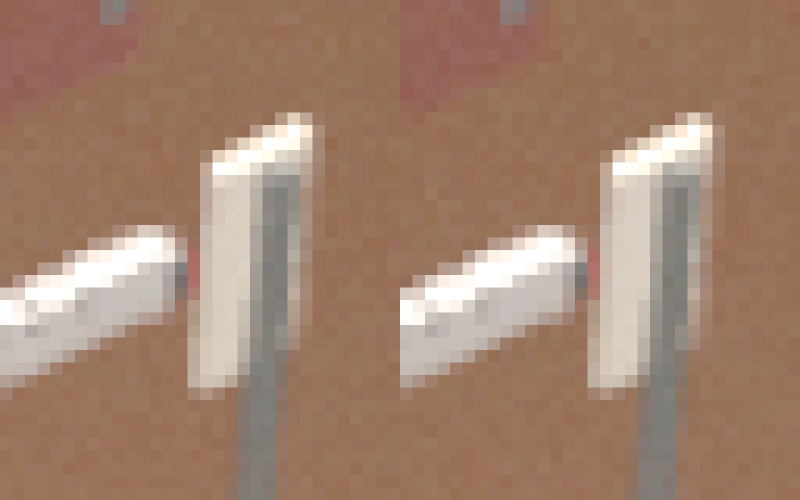

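View pics/s20z.png

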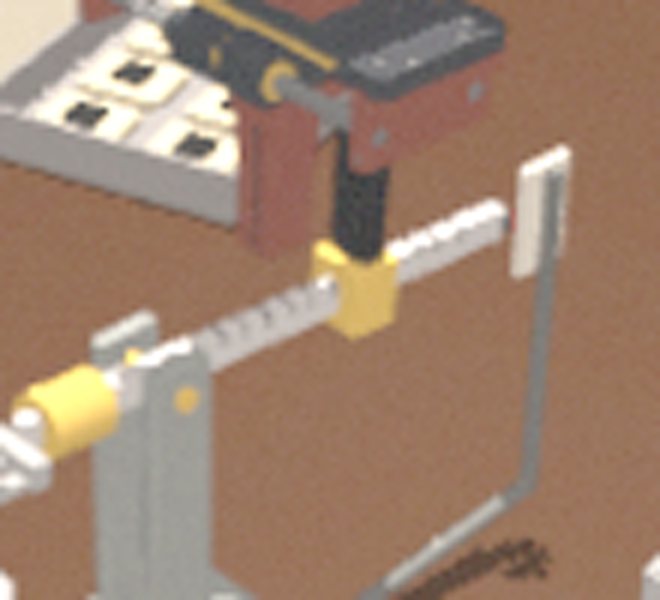

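View pics/t20z.png

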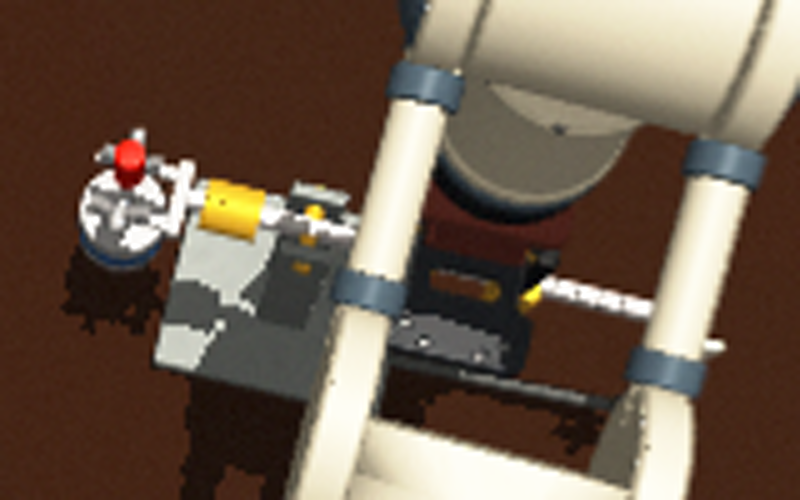

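```bash
cat > bt.py <<'E'
import sys
from h import *
def rows(f):
    g=cv2.imread(f).min(axis=2).astype(float); r=[]
    for c in range(384,391):
        col=g[110:150,c]; w=np.clip(col-60,0,None); w[w<30]=0; r.append((w*np.arange(110,150)).sum()/w.sum())
    return np.array(r)
def pred(t):
    cs,sn=np.cos(t),np.sin(t); ax=-dd*cs+np.array([0,0,-sn]); 
    pts=np.array([proj('side',PV+ax*k) for k in np.linspace(.15,.2,30)])
    return np.interp(np.arange(384,391),pts[:,0],pts[:,1])
if __name__=='__main__':
  R0={t:pred(t).mean() for t in np.arange(-.12,.1201,.005)}
  ts=np.array(list(R0));ps=np.array(list(R0.values()))
  ref={-.12:rows('pics/s12.png').mean(),.12:rows('pics/s0.png').mean() if 0 else rows('pics/side0.png').mean()}
  print('stops measured',ref,'pred',ps[0],ps[-1])
  a=(ref[.12]-ref[-.12])/(ps[-1]-ps[0]); b=ref[-.12]-a*ps[0]
  for f in sys.argv[1:]:
    m=rows(f); print(f,m.round(1),'tilt',np.interp(m.mean(),a*ps+b,ts))
E
python3 bt.py pics/s12.png pics/s11.png pics/s18.png pics/s20.png
```

```text
stops measured {-0.12: np.float64(128.38308465184892), 0.12: np.float64(142.1416003378736)} pred 129.16521840980243 142.99997113487657
pics/s12.png [130.4 129.7 128.8 128.3 127.8 127.2 126.6] tilt -0.12
pics/s11.png [130.3 129.4 128.6 128.  127.7 126.9 126.3] tilt -0.12
pics/s18.png [139.1 138.7 137.9 137.5 137.2 136.7 136.3] tilt 0.041394399638865154
pics/s20.png [139.2 138.7 137.8 137.5 137.2 136.7 136.3] tilt 0.04136769607689804
```

apply_moves(offset=[[0,0,-0.03],[0,0,-0.067],[0,0,-0.07],[-0.025,0,-0.07],[-0.055,0,-0.07],[-0.077,0,-0.07],[-0.077,0,-0.07],[-0.077,0,-0.06],[-0.077,0,-0.03],[-0.077,0,-0.01],[-0.077,0,0],[-0.077,0,0],[-0.077,0,0]], rotation=[[0,0,0],[0,0,0],[0,0,0],[0,0,0],[0,0,0],[0,0,0],[0,0,0],[0,0,0],[0,0,0],[0,0,0],[0,0,0],[0,0,0],[0,0,0]])

```text
clock: 20.4
position: [0.5372, -0.1926, 0.1782]
orientation: [-0.0, 0.785, 0.619, -0.0]
wrist_force: [-0.5, -0.2, 0.5]
gripper_width: 0.0002
```

```bash
python3 - <<'E'
from h import *
look('s21')
s=sensors.read_state();print('u',-(s['position']-PV)@dd)
E
python3 bt.py pics/s17.png pics/s21.png
```

```text
[ 0.5372 -0.1926  0.1782] 20.4 [-0.46 -0.2   0.52] 0.0002308189006785326
u 0.1446138883607566
stops measured {-0.12: np.float64(128.38308465184892), 0.12: np.float64(142.1416003378736)} pred 129.16521840980243 142.99997113487657
pics/s17.png [136.8 136.5 135.6 135.2 134.6 134.2 133.6] tilt -0.0011783697339443626
pics/s21.png [139.9 138.9 137.8 137.5 137.2 136.7 136.3] tilt 0.04360124511847298
```

View pics/s21z.png

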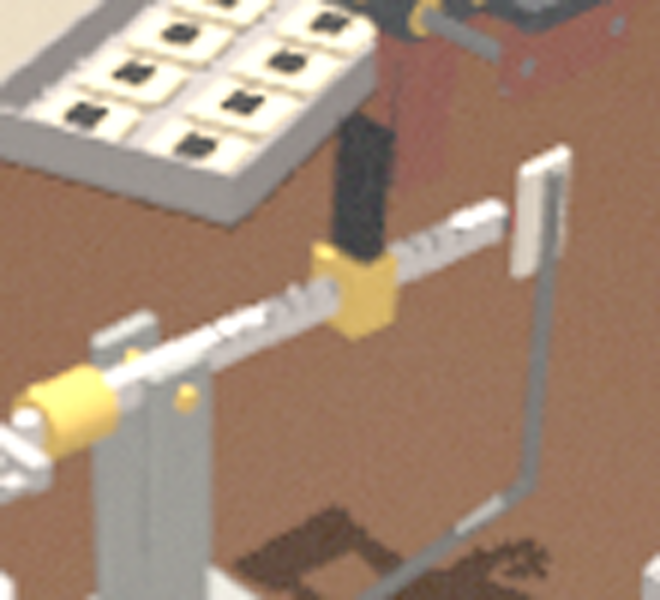

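apply_moves(offset=[[0.004,0,0],[0.008,0,0],[0.011,0,0],[0.0125,0,0],[0.014,0,0],[0.0155,0,0],[0.017,0,0],[0.018,0,0],[0.019,0,0],[0.02,0,0],[0.021,0,0],[0.022,0,0],[0.023,0,0],[0.024,0,0],[0.0245,0,0],[0.0245,0,0],[0.0245,0,0]], rotation=[[0,0,0],[0,0,0],[0,0,0],[0,0,0],[0,0,0],[0,0,0],[0,0,0],[0,0,0],[0,0,0],[0,0,0],[0,0,0],[0,0,0],[0,0,0],[0,0,0],[0,0,0],[0,0,0],[0,0,0]])

```text
clock: 21.87
position: [0.5428, -0.169, 0.178]
orientation: [-0.001, 0.786, 0.619, 0.0]
wrist_force: [0.3, 1.5, -0.4]
gripper_width: 0.0005
```

```bash
python3 - <<'E'
from h import *
look('s22')
s=sensors.read_state();print('u',-(s['position']-PV)@dd)
E
python3 bt.py pics/s22.png
```

```text
[ 0.5428 -0.169   0.178 ] 21.8667 [ 0.29  1.45 -0.4 ] 0.0005432595664831524
u 0.1202159695033147
stops measured {-0.12: np.float64(128.38308465184892), 0.12: np.float64(142.1416003378736)} pred 129.16521840980243 142.99997113487657
pics/s22.png [138.2 137.7 136.7 136.3 135.9 135.6 134.9] tilt 0.021208335788581466
```

View pics/s22z.png

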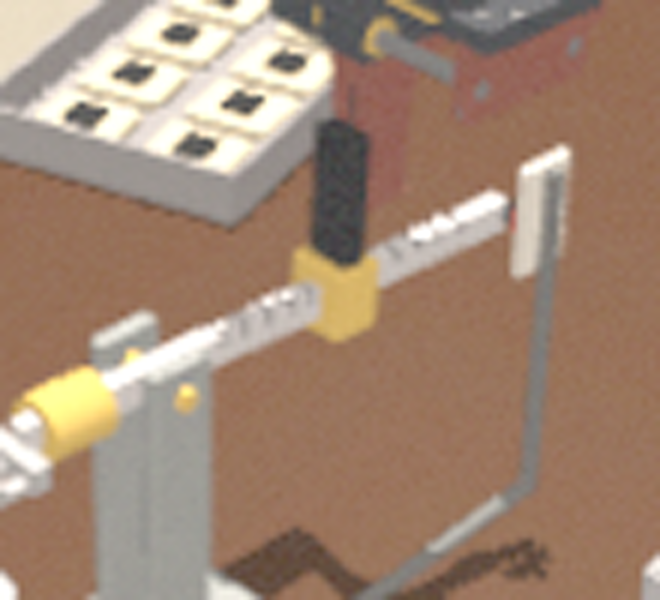

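apply_moves(offset=[[-0.005,0,0],[-0.013,0,0],[-0.02,0,0],[-0.02,0,0],[-0.02,0,0],[-0.02,0,0],[-0.02,0,0],[-0.02,0,0],[-0.02,0,0],[-0.02,0,0],[-0.02,0,0],[-0.02,0,0],[-0.02,0,0],[-0.02,0,0],[-0.02,0,0],[-0.02,0,0]], rotation=[[0,0,0],[0,0,0],[0,0,0],[0,0,0],[0,0,0],[0,0,0],[0,0,0],[0,0,0],[0,0,0],[0,0,0],[0,0,0],[0,0,0],[0,0,0],[0,0,0],[0,0,0],[0,0,0]])

```text
clock: 23.25
position: [0.5382, -0.1891, 0.1784]
orientation: [0.0, 0.786, 0.619, 0.0]
wrist_force: [-0.9, -0.5, 0.1]
gripper_width: 0.0006
```

```bash
python3 - <<'E'
from h import *
look('s23')
s=sensors.read_state();print('u',-(s['position']-PV)@dd)
E
python3 bt.py pics/s23.png
```

```text
[ 0.5382 -0.1891  0.1784] 23.25 [-0.85 -0.45  0.11] 0.0006311079586651034
u 0.14071909665663876
stops measured {-0.12: np.float64(128.38308465184892), 0.12: np.float64(142.1416003378736)} pred 129.16521840980243 142.99997113487657
pics/s23.png [137.1 136.  134.8 134.5 133.9 133.6 132.9] tilt -0.010245884556869068
```

View pics/s23z.png

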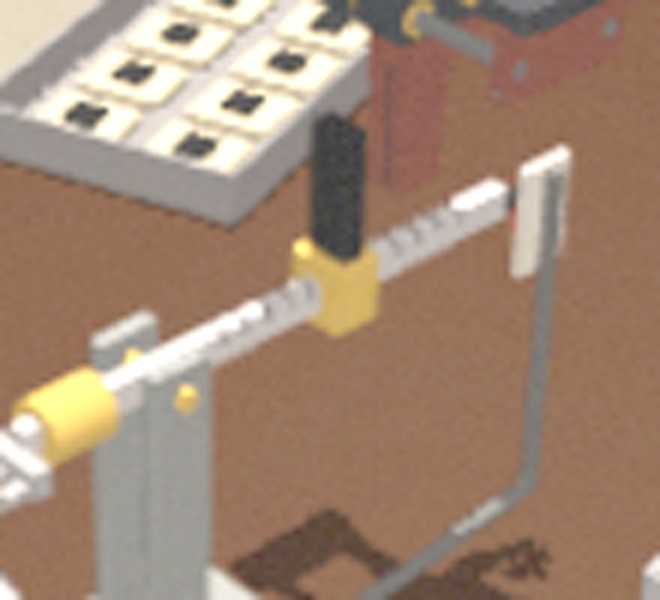

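```bash
python3 tilt.py pics/tl3.png pics/side0.png pics/s23.png pics/s12.png >/dev/null; python3 - <<'E'
from h import *
# sub-pixel edges at columns 386..392: top edge (background->beam) and bottom edge using local half-level
def edges(f):
    g=cv2.imread(f)[...,0].astype(float)  # blue: table low
    o=[]
    for c in range(385,391):
        col=g[105:155,c]; i=np.where(col>75)[0]
        a,b=i[0],i[-1]
        t=a-1+(75-col[a-1])/(col[a]-col[a-1]); u=b+(col[b]-75)/(col[b]-col[b+1]); o.append((t+105,u+105))
    return np.array(o)
from bt import pred
ts=np.arange(-.12,.121,.01); ps=np.array([pred(t)[1:] for t in ts])
E0=edges('pics/side0.png');E1=edges('pics/s12.png')
for f in('s20','s23'):
    e=edges(f'pics/{f}.png'); 
    for k in(0,1,2):
        g=lambda E:E.mean(1) if k==2 else E[:,k]
        m=ps.mean(1); a=(g(E0)-g(E1)).mean()/(m[-1]-m[0]); v=(g(e)-g(E1)).mean()/a+m[0]; print(f,['top','bot','mid'][k],np.interp(v,m,ts))
E
```

```text
s20 top -0.12
s20 bot 0.037255625119669074
s20 mid -0.12
s23 top -0.011919408422358148
s23 bot -0.015554524008537325
s23 mid -0.013710442640793524
```

View pics/tl3.png

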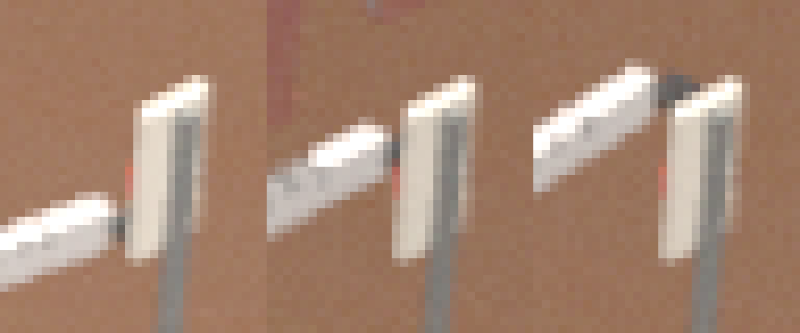

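Tilt is about −0.012 rad, inside the ±0.025 window. I'll retreat and check it again with nothing near the beam.

apply_moves(offset=[[0,0,-0.02],[0,0,-0.06],[0,0,-0.1],[0,0,-0.14],[0,0.03,-0.14],[0,0.06,-0.14],[0,0.1,-0.14],[0,0.13,-0.14],[0,0.15,-0.14],[0,0.15,-0.14],[0,0.15,-0.14],[0,0.15,-0.14],[0,0.15,-0.14],[0,0.15,-0.14],[0,0.15,-0.14],[0,0.15,-0.14]], rotation=[[0,0,0],[0,0,0],[0,0,0],[0,0,0],[0,0,0],[0,0,0],[0,0,0],[0,0,0],[0,0,0],[0,0,0],[0,0,0],[0,0,0],[0,0,0],[0,0,0],[0,0,0],[0,0,0]])

```text
clock: 24.63
position: [0.6833, -0.2241, 0.3201]
orientation: [0.001, 0.786, 0.619, 0.001]
wrist_force: [-0.2, 0.6, 0.3]
gripper_width: 0.0005
```

```bash
python3 - <<'E'
from h import *
look('s24',np.s_[110:220,280:410])
look('s25');snap('top','t25')
E
python3 bt.py pics/s24.png pics/s25.png;python3 tilt.py pics/tl4.png pics/s25.png pics/s17.png >/dev/null
python3 - <<'E'
import sys; sys.path.insert(0,'.')
from h import *
from bt import pred
def edges(f):
    g=cv2.imread(f)[...,0].astype(float); o=[]
    for c in range(385,391):
        col=g[105:155,c]; i=np.where(col>75)[0]; a,b=i[0],i[-1]
        o.append((105+a-1+(75-col[a-1])/(col[a]-col[a-1]),105+b+(col[b]-75)/(col[b]-col[b+1])))
    return np.array(o)
ts=np.arange(-.12,.121,.01); m=np.array([pred(t)[1:] for t in ts]).mean(1)
import os; os.chdir('.')
E0=edges('pics/side0.png');E1=edges('pics/s12.png');e=edges('pics/s25.png')
for k in(0,1):
    a=(E0-E1)[:,k].mean()/(m[-1]-m[0]); print(np.interp((e-E1)[:,k].mean()/a+m[0],m,ts))
E
```

```text
[ 0.6833 -0.2241  0.3201] 24.6333 [-0.16  0.58  0.29] 0.0004897145819415046
[ 0.6835 -0.2242  0.3196] 24.6833 [-0.15 -0.61  0.17] 0.0006768180284305661
stops measured {-0.12: np.float64(128.38308465184892), 0.12: np.float64(142.1416003378736)} pred 129.16521840980243 142.99997113487657
pics/s24.png [136.3 135.8 134.8 134.3 133.8 133.3 132.9] tilt -0.014135980322431716
pics/s25.png [136.3 135.9 134.8 134.5 133.8 133.4 132.9] tilt -0.01350203410365916
-0.010822826176827697
-0.017005119880959537
```

View pics/s24z.png

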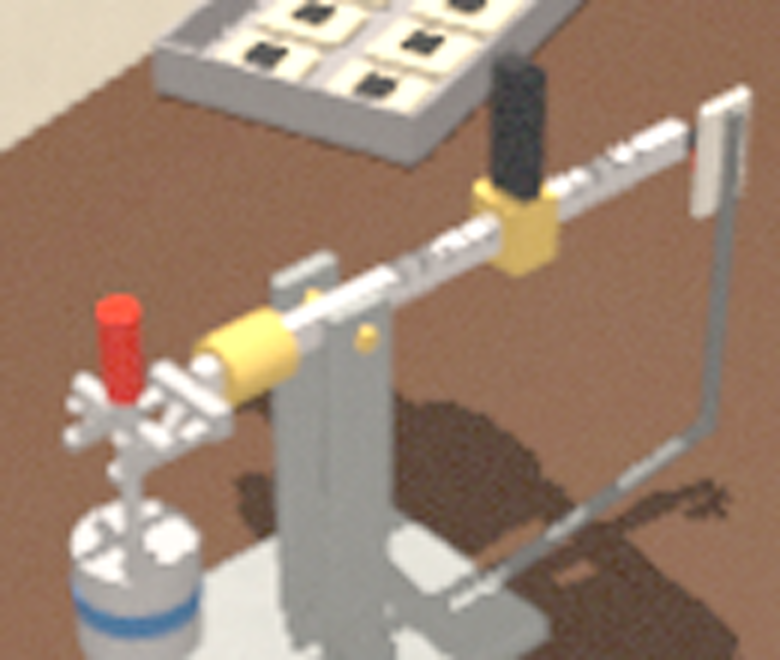

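View pics/tl4.png

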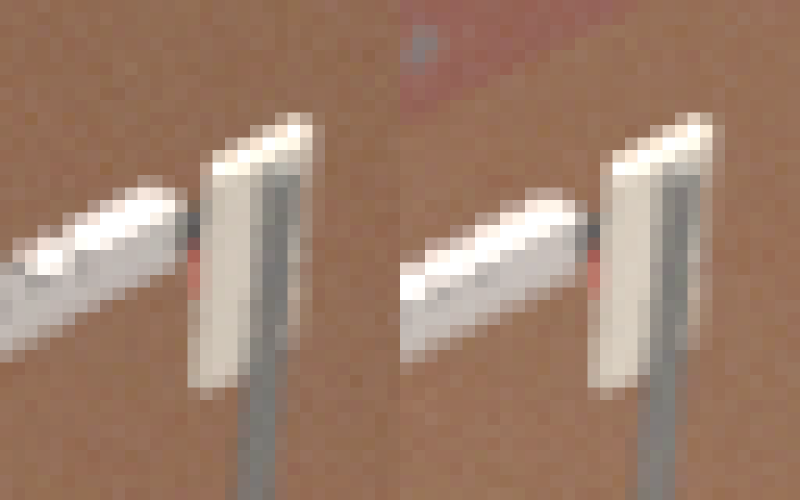

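```bash
python3 - <<'E'
from h import *
x=np.array([dd[1],-dd[0],0])
for r in(324,328,332):
  q=onz('side',380+234/15-.5,115+r/15-.5,.17)-PV; print(r,'u',-(q@dd),'lat',q@x)
q=onz('side',380+216/15-.5,115+165/15-.5,.17+.195*np.sin(.12))-PV;print('tip@-.12: u',-(q@dd),'lat',q@x)
# end face centre now
for r in (275,280):
  print(plane('side',380+212/15-.5,115+r/15-.5))
E
```

```text
324 u 0.19163036474912995 lat -0.013637010956326516
328 u 0.1907086852671559 lat -0.01451981373080833
332 u 0.18978848832695053 lat -0.015401203831042161
tip@-.12: u 0.1976078903502389 lat -0.001622085771580406
(np.float64(0.20048734355668885), np.float64(-0.00019942432562544687))
(np.float64(0.20058248896945302), np.float64(-0.0012349070576040677))
```

```bash
python3 - <<'E'
from h import *
print(workorder.hand_in()); print(sensors.read_state()['clock'])
E
```

```text
the job is handed in; nothing more can be done
None
the job is handed in; nothing more can be done
```

The canister hangs by its crossbar in the fork and the beam rests nearly level. I handed the job in at about 25 s. The hand-in reports no verdict.

- **Grasp:** The first grasp missed. In the pictures the fingertips stood 20 to 30 mm higher than the stated overhang implied, and the fingers closed on top of the knob with about 5.6 N. I corrected for this from the pictures, grasped again and hung the canister.
- **Poise:** I nudged the tab outward with shut fingers and overshot slightly, to a resting tilt of +0.041 rad. Then I pushed it back from the other side. The wrist force stayed around 2 to 3 N during these pushes.
- **Last checks, arm clear:**
  - The canister hung upright with its bar in the notches.
  - The resting tilt read about −0.014 rad, with readings between −0.011 and −0.017 against the ±0.025 limit. I scaled this from pictures of both beam stops. It did not change between 1.1 s and 2.4 s after the fingers let go.
- **Check that disagreed:** Reading the pointer directly against the red mark first suggested about −0.03 rad. The side camera seems to see only the mark's near end. Allowing for that, it agrees with the stop-based value to about 0.005 rad. I left the poise there without a further nudge.

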